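Roll the bamboo inlay slats home

TASK

Take the brass hand roller from its wooden stand and, starting at the slat beside the copper strip and rolling towards the other end, roll all six bamboo inlay slats of the panel fully home with firm, steady pressure (about 12 newtons; at 22 they crack), touching the panel and its tray with the roller only. Then set the roller gently back on its stand, upright as it was, let go of it, and leave the other things on the bench where they are.

Things in the scene. Friction and masses are not known exactly. Their poses are not given: they have to be found in the camera images.
- tray: Dark wood tray fixed to the bench, 200 x 100 x 12 mm. Origin: centre of its underside, on the bench; x runs along the row of slats from the copper-strip end to the other end, z up. Centred on it lies the inlay panel, dark walnut, 178 x 66 mm, with a 12 mm copper strip across its -x end and six bamboo slats in a row. More than 22 N in all between roller and panel breaks it
- tray_start (a point): Point of the fixed tray's top face (12 mm above the bench) straight under the centre of slat1, beside the copper strip; axes as the tray. The panel rests on packing of unmeasured thickness: its top is 26 to 38 mm above the bench at mid-length and rises along +x by an unmeasured 0.025 to 0.05 rad; it does not yield and must be felt
- tray_finish (a point): Point of the fixed tray's top face (12 mm above the bench) straight under the centre of slat6, the last slat; axes as the tray. The slats are 23 mm long in x, 46 mm wide in y, at 24 mm pitch, centres at tray x = -60, -36, -12, 12, 36, 60 mm
- slat1 (a joint): How far slat1 (first, beside the copper strip) is pressed down, m: 0 fully up (top 7 mm above the panel's top surface), 0.004 home (top 3 mm above it); starts between 0 and 0.0015. It moves only up and down in a tight seat: stays put under less than 7.5 N, sinks slowly under more, stays where left, stops dead at home
- slat2 (a joint): The same for slat2, the next along +x of the tray
- slat3 (a joint): The same for slat3
- slat4 (a joint): The same for slat4
- slat5 (a joint): The same for slat5
- slat6 (a joint): The same for slat6, the last, farthest from the copper strip
- roller_grip (a point): Centre of the grip of the loose hand roller (0.3 to 0.6 kg): an upright wooden handle 26 x 26 mm square, 60 mm tall (this point is 31 mm above its foot, 29 mm under its top). z up, y along the drum's axle, x the rolling direction; the same either way round. Rolling pushes the foot back along x, so a grip closing along x holds better than one closing along y
- drum (a joint): Turning angle of the roller's drum about its axle, rad, 0 at the start; 20 mm of rolling turns it 1 rad
- stand: Fixed wooden roller stand, 76 x 112 mm; origin at the centre of its underside, on the bench; z up. Two ledges, 22 mm above the bench, carry the feet of the roller's cheeks, with 6 mm high lips that leave 3 to 4 mm play each way; the drum hangs free between the ledges. The roller stands with its axle along the stand's y
- stand_home (a point): Where the centre of the roller's grip (point roller_grip) lies when the roller stands on its stand: on the stand's axis, 106 mm above the bench; axes as the stand
- flute_case: Bystander, loose: soot-dark bamboo flute case tube with a cork cap, 305 mm long, 56 mm thick, lying on two wooden feet; origin under its middle, y along the tube
- bending_bar: Bystander, loose: steel bending bar with a dark wooden handle, 235 mm long, 16 mm high, lying along its x; origin on the bench, at the middle of the steel
- bone_spatula: Bystander, loose: white bone spatula, 135 mm long, 5 mm thick, lying along its x
- lip_rest: Bystander, loose: amber horn lip rest, 46 x 22 x 18 mm
- lacquer_jar: Bystander, loose: closed amber glass jar, 60 mm across, 75 mm high
- mallet: Bystander, loose: wooden mallet lying along its x, 185 mm long, 34 mm high
- roller_axle (a point): Centre of the roller's drum, 72 mm under the grip centre; axes as roller_grip. Steel drum, radius 20 mm, 52 mm long along y, so its lowest line is 92 mm under the grip centre. Over it a brass yoke: bar 30 x 76 x 12 mm, top 31 mm under the grip centre, and two cheeks 40 mm long in x, outer faces 76 mm apart in y, whose flat feet are 84 mm under the grip centre
Not all that is in view belongs to the job. Leave any pink look-alike of the stand alone.

How it is judged:
By the outcome, as a careful person would: the job done as asked, in the order asked, and still so for the second after the job is handed in, with the robot touching nothing.
It also fails if it takes over 72 s, if anything falls off the work surface, if the arm or the gripper's body presses on something with over 40 N, if the wrist force passes 120 N, or if a joint passes its speed limit or range.

ROBOT

A 7-joint arm with a two-finger parallel gripper is mounted at the origin on the work surface. World frame = base frame: x ahead of the robot, y to its left, z up, the work surface at z = 0. Lengths are in m, angles in rad, forces in N, time in s.
With the tool pointing down it reaches from about 0.4 to 0.85 m from the base axis. Payload 10.4 kg.
Tool frame: the origin (TCP) lies on the centre line of the jaws, within the pads' length; the fingertips stand 22 mm ahead of it and the grasp point (between the pads) lies 3 mm ahead of it; z points along the fingers, y is the direction in which the jaws open and shut (so a half turn about z gives the same grasp; the last joint's range is limited). The gripper opens to 85 mm and grips with 20 to 120 N. Pads are 22 mm wide; open, the fingers measure 114 mm over their backs; the gripper's body (76 mm by 85 mm) begins 54 mm behind the grasp point. The pads swing forward as they close: fully open they stand 13 mm farther back than shut.
Start: joints at [-1.263, 0.332, -0.065, 1.46, 0.022, 1.35, -0.088], TCP at [0.203, 0.591, 0.253] pointing down, gripper open.
Joint ranges: [-2.6, 2.6], [-0.5, 2.12], [-1.47, 1.34], [0.16, 2.42], [-1.27, 4.41], [0.06, 2.06], [-2.6, 2.6]. Speed limits (rad/s): [2.22, 2.22, 2.79, 2.79, 3.14, 3.14, 3.14].

INTERFACE

Orientations are given as a unit quaternion [x, y, z, w].
In Python, from workcell import manip gives the robot as it stands. The module is installed in compiled form; this text tells all that it offers.
- The arm moves only by the shell command python3 -m crank 'ROWS' [FORCE]. ROWS is JSON, a list of rows, each a list of 3 entries, a list of its own where there are three numbers: the opening, from -1 (shut) to 1 (fully open), then the shift along the tool's x, y, z normalised to -1 to 1, where 1 is 80 mm, then the turn, a rotation vector about the tool's x, y, z normalised to -1 to 1, where 1 is pi/4 rad. In form: [[jaw, [tx, ty, tz], [ax, ay, az]], ...]. A call has exactly 5 rows; each row shifts and turns the commanded pose from where the row before left it, along the tool's axes as they then stand; what a row does not reach is not made up. A row lasts 1/10 s, in which the tool goes at most 50 mm and 8.59 degrees, less where a joint would pass 70% of its speed; a pose out of reach is approached as far as the arm can. A call with a number of a shift or a turn outside -1 to 1 is refused whole. A call with a gripper value outside its range is refused whole. The fingers move at their own pace and stop on an object; FORCE is the grip in N (left out, the last holds). Time passes only in rows, so rows that do not move let the fingers close, or fill a call up. It gives the time, the measured TCP pose, the force and the opening at its end, in the units of the state.
- manip.get_obs(): the state, without advancing time (a new reading comes with each control period).
- manip.camera(name): name is "scene" or "top" or "wrist"; returns the picture (420x560x3 uint8, blue, green, red); there is no depth.
- manip.camera_info(name): a dict with "K" (3x3 intrinsics, pixels), "camera_from_world" (4x4, takes a point from world to camera coordinates); the wrist camera has in their place "mount" (4x4, takes a point from camera to tool coordinates, whose origin is the TCP and whose axes are the flange's). Camera axes: x right, y down, z forward; pixel columns grow to the right and rows downward; lengths in m; the calibration is good to about 2 mm. A picture is of the moment at which its call begins: read the wrist's pose just before it. camera_info takes no time and is no camera call.
- manip.hand_in(): hands the job in, once; it reports no verdict.
The state is a dict: "clock": time; "joint_pos": joint angles; "joint_velocities": joint speeds; "tau": joint torques, N m; "position": TCP position; "ee_rot": TCP orientation; "ft_force": force on the tool from outside, world axes, zero at the start; "torque": the same for the moment, N m; "grip_width": opening from 0.0 (shut) to 1.0 (fully open).
Only numpy, scipy, OpenCV 4.12 (cv2) and the standard library are available. Lean on these libraries where they do the work, as an engineer would, in place of code of your own. Each camera call takes 0.05 s, during which the arm holds its last target.

## Working session

There is one attempt and no reset: what is moved stays moved. The work goes in short steps, Python scripts to look and compute and a shell command to move; the robot and the scene stay as the last step left them, time stands still between calls to the robot, and variables do not carry over. Pictures are saved under pics/ and viewed, and the job is handed in when it is done.

```bash
mkdir -p pics; ls; python3 - <<'E'
from workcell import manip
import cv2,json,numpy as np
np.set_printoptions(precision=4,suppress=True)
o=manip.get_obs();print(o)
for n in ("scene","top","wrist"):
    cv2.imwrite(f"pics/a_{n}.png",manip.camera(n)); print(n,manip.camera_info(n))
E
```

```text
pics
{'clock': 0.0, 'joint_pos': array([-1.2626,  0.3329, -0.0647,  1.4609,  0.0216,  1.3499, -0.0885]), 'joint_velocities': array([-0.0003,  0.0004, -0.0005,  0.0018, -0.0005, -0.0004, -0.0017]), 'tau': array([ -0.0011, -62.546 ,   0.0485, -39.1599,   0.0162,   0.0102,
        -0.    ]), 'position': array([0.2029, 0.5908, 0.2525]), 'ee_rot': array([ 0.1646,  0.9864, -0.0007, -0.0001]), 'ft_force': array([-0.8245,  0.4761, -0.816 ]), 'torque': array([ 0.0179,  0.0263, -0.0326]), 'grip_width': 1.002087127045511}
scene {'K': array([[390.759 ,   0.    , 280.16  ],
       [  0.    , 390.759 , 211.7178],
       [  0.    ,   0.    ,   1.    ]]), 'camera_from_world': array([[-0.2689,  0.9632, -0.0006,  0.1392],
       [ 0.4959,  0.138 , -0.8573, -0.2175],
       [-0.8257, -0.2308, -0.5147,  1.4591],
       [ 0.    ,  0.    ,  0.    ,  1.    ]])}
top {'K': array([[410.553 ,   0.    , 278.7452],
       [  0.    , 410.553 , 214.4655],
       [  0.    ,   0.    ,   1.    ]]), 'camera_from_world': array([[-0.0093, -0.9996,  0.0257, -0.0018],
       [-0.9857,  0.0048, -0.1682,  0.6022],
       [ 0.168 , -0.0269, -0.9854,  1.0142],
       [ 0.    ,  0.    ,  0.    ,  1.    ]])}
wrist {'K': array([[337.8089,   0.    , 284.1457],
       [  0.    , 337.8089, 207.9783],
       [  0.    ,   0.    ,   1.    ]]), 'mount': array([[ 0.0002, -0.9629, -0.2699,  0.0682],
       [ 1.    ,  0.0006, -0.0012,  0.0009],
       [ 0.0013, -0.2699,  0.9629, -0.1197],
       [ 0.    ,  0.    ,  0.    ,  1.    ]])}
```

View pics/a_top.png

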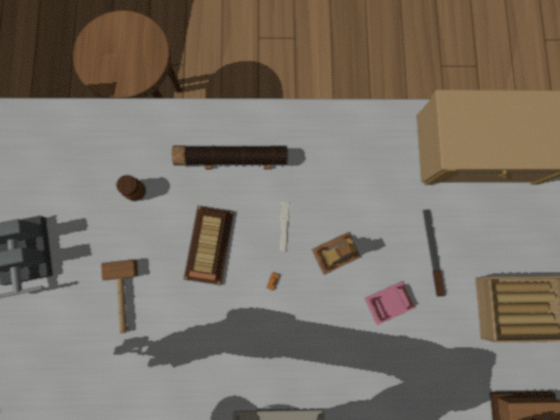

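View pics/a_scene.png

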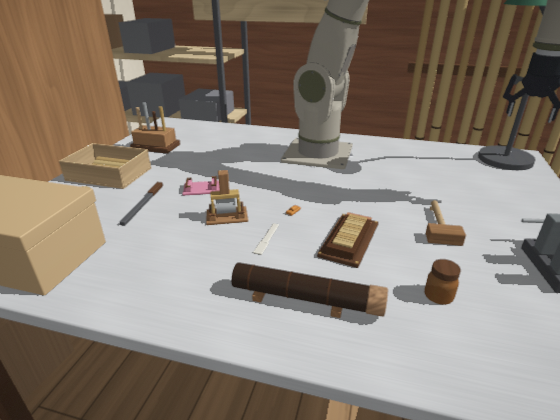

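View pics/a_wrist.png

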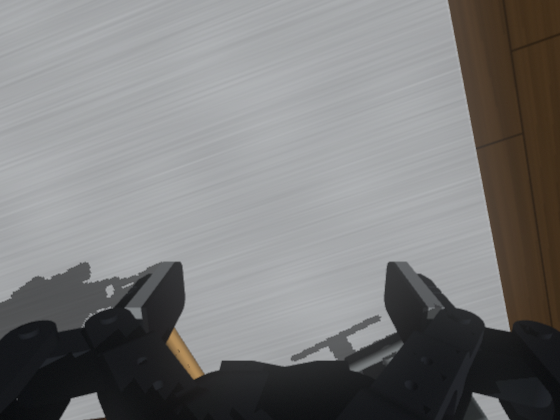

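Top view: tray about (209,245) with the copper strip apparently at its lower end (row ~278), stand with roller about (337,252), pink decoy (390,302), spatula (284,226), lip rest (273,281). I'll enlarge the views.

```bash
python3 - <<'E'
import cv2
t=cv2.imread("pics/a_top.png"); s=cv2.imread("pics/a_scene.png")
cv2.imwrite("pics/b1.png",cv2.resize(t[195:300,175:370],None,fx=4,fy=4,interpolation=cv2.INTER_CUBIC))
cv2.imwrite("pics/b2.png",cv2.resize(s[150:270,190:390],None,fx=4,fy=4,interpolation=cv2.INTER_CUBIC))
E
```

```text
(no output)
```

View pics/b1.png

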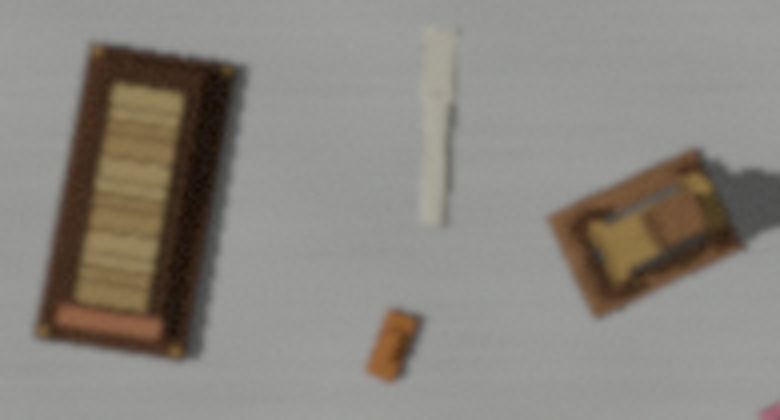

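View pics/b2.png

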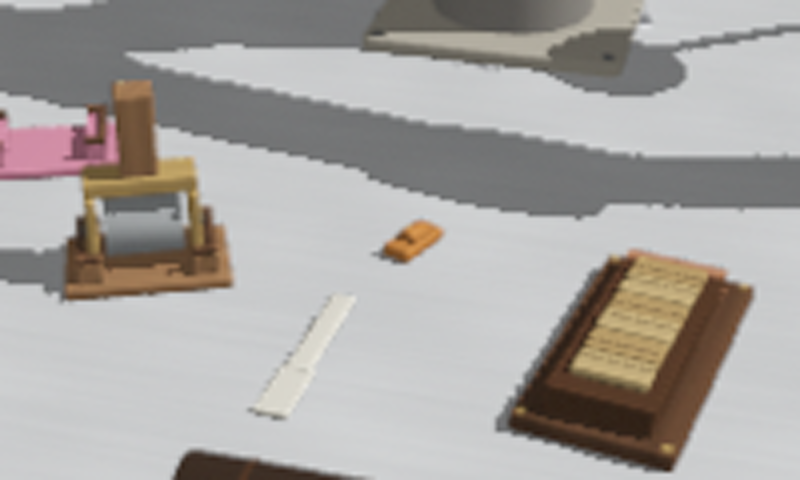

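```bash
cat > h.py <<'E'
from workcell import manip
import cv2,numpy as np
from scipy.spatial.transform import Rotation as R
np.set_printoptions(precision=4,suppress=True)
def cam(n,obs=None):
    i=manip.camera_info(n);K=np.array(i["K"])
    if n=="wrist":
        T=np.eye(4);T[:3,:3]=R.from_quat(obs["ee_rot"]).as_matrix();T[:3,3]=obs["position"]
        M=np.linalg.inv(T@np.array(i["mount"]))
    else: M=np.array(i["camera_from_world"])
    return K,M
def cast(c,px,z):
    K,M=c; Rw=M[:3,:3].T; o=-Rw@M[:3,3]
    d=Rw@np.linalg.solve(K,[px[0],px[1],1.]); return o+d*(z-o[2])/d[2]
def proj(c,p):
    K,M=c; q=K@(M[:3,:3]@np.asarray(p)+M[:3,3]); return q[:2]/q[2]
def shift(obs,dp):  # world shift -> tool axes normalised
    return R.from_quat(obs["ee_rot"]).inv().apply(dp)/0.08
def state():
    o=manip.get_obs(); print("t",round(o["clock"],2),"pos",o["position"],"q",o["ee_rot"],"F",o["ft_force"],"T",o["torque"],"w",round(o["grip_width"],3)); return o
def rect(mask,c,z):
    cs,_=cv2.findContours(mask,cv2.RETR_EXTERNAL,cv2.CHAIN_APPROX_NONE); k=max(cs,key=cv2.contourArea)[:,0]
    p=np.array([cast(c,q,z)[:2] for q in k])
    r=cv2.minAreaRect((p*1000).astype(np.float32)); return r
E
python3 - <<'E'
from h import *
c=cam("top"); t=cv2.imread("pics/a_top.png")
def show(n,pts,z):
    P=np.array([cast(c,(175+x/4-.4,195+y/4-.4),z) for x,y in pts]);print(n,P[:,:2],"centre",P.mean(0)[:2]);
    print(np.linalg.norm(P-np.roll(P,-1,0),axis=1), [np.degrees(np.arctan2(*(np.roll(P,-1,0)-P)[i,1::-1])) for i in range(len(P))])
show("tray",[(90,45),(243,65),(190,357),(37,338)],0.012)
show("dots",[(97,50),(227,72),(177,350),(43,331)],0.012)
show("stand",[(549,217),(696,150),(745,245),(600,318)],0.012)
E
```

```text
tray [[0.6333 0.2121]
 [0.6192 0.1095]
 [0.426  0.1423]
 [0.4392 0.2418]] centre [0.5294 0.1764]
[0.1036 0.1959 0.1004 0.1964] [np.float64(-97.83602508837728), np.float64(170.35960941884565), np.float64(82.48891859970749), np.float64(-8.691096210029118)]
dots [[0.6299 0.2074]
 [0.6145 0.1201]
 [0.4306 0.1508]
 [0.4436 0.238 ]] centre [0.5297 0.1791]
[0.0886 0.1864 0.0882 0.1888] [np.float64(-100.02227279192243), np.float64(170.53620199475492), np.float64(81.51415058971602), np.float64(-9.354838946146009)]
stand [[ 0.5156 -0.0943]
 [ 0.5599 -0.1942]
 [ 0.4961 -0.2245]
 [ 0.4489 -0.1265]] centre [ 0.5051 -0.1599]
[0.1092 0.0706 0.1088 0.0741] [np.float64(-66.10424790205825), np.float64(-154.58302863741824), np.float64(115.70475061513488), np.float64(25.713515510620475)]
```

```bash
python3 - <<'E'
from h import *
s=cam("scene"); t=cam("top")
print(proj(s,[.203,.591,.25]),proj(t,[.203,.591,.25]))
print("lampbase",cast(s,(506,157),0)); print("thing",cast(s,(545,265),0),cast(t,(30,250),0))
o=state()
print(shift(o,np.array([.45,.18,.30])-o["position"])/10)
E
```

```text
[529.0513 116.6777] [-28.3543 403.9589]
lampbase [-0.1517  0.6709  0.    ]
thing [0.51   0.6265 0.    ] [0.5189 0.6504 0.    ]
t 0.15 pos [0.2029 0.5909 0.2527] q [ 0.1646  0.9864 -0.0005 -0.0001] F [-0.5599  0.6442 -0.0059] T [0.0187 0.0274 0.0056] w 0.999
[-0.4589 -0.3855 -0.0587]
```

```bash
python3 -m crank '[[1,[-0.45,-0.38,-0.06],[0,0,0]],[1,[-0.45,-0.38,-0.06],[0,0,0]],[1,[-0.45,-0.38,-0.06],[0,0,0]],[1,[-0.45,-0.38,-0.06],[0,0,0]],[1,[-0.45,-0.38,-0.06],[0,0,0]]]'
python3 -m crank '[[1,[-0.45,-0.38,-0.06],[0,0,0]],[1,[-0.45,-0.38,-0.06],[0,0,0]],[1,[-0.45,-0.38,-0.06],[0,0,0]],[1,[-0.45,-0.38,-0.06],[0,0,0]],[1,[0,0,0],[0,0,0]]]'
python3 - <<'E'
from h import *
o=state(); im=manip.camera("wrist"); cv2.imwrite("pics/c.png",im)
print(o["joint_pos"])
E
```

```text
clock: 0.65
position: [0.3245, 0.387, 0.2774]
ee_rot: [0.165, 0.986, 0.0, -0.0]
ft_force: [0.1, -0.7, 0.8]
grip_width: 1.0
clock: 1.15
position: [0.4238, 0.2212, 0.2974]
ee_rot: [0.169, 0.986, 0.0, 0.001]
ft_force: [0.1, 0.3, 1.0]
grip_width: 0.996
t 1.15 pos [0.4238 0.2212 0.2974] q [0.1694 0.9856 0.     0.0009] F [0.0862 0.3293 1.0392] T [ 0.0019 -0.0192 -0.0319] w 0.996
[-0.8244 -0.0277  0.2433  1.7783  0.008   1.3888  0.6479]
```

View pics/c.png

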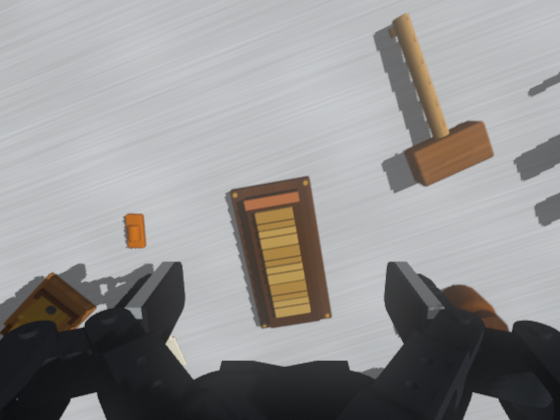

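Wrist view: tray whole in view (brass corner studs near (235,196),(306,183),(327,315),(265,324)), copper at top, stand at the left edge.

```bash
python3 - <<'E'
from h import *
im=cv2.imread("pics/c.png")
cv2.imwrite("pics/c2.png",cv2.resize(im[165:340,215:345],None,fx=3.4,fy=3.4,interpolation=cv2.INTER_CUBIC))
E
```

```text
(no output)
```

View pics/c2.png

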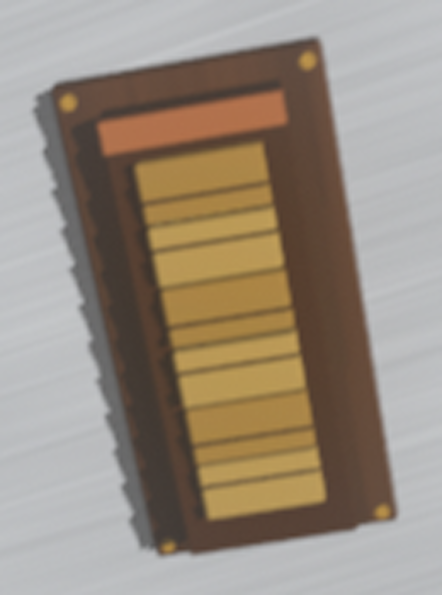

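```bash
python3 - <<'E'
from h import *
o={"position":np.array([0.4238,0.2212,0.2974]),"ee_rot":np.array([0.1694,0.9856,0,0.0009])}
c=cam("wrist",o)
f=lambda x,y,z:cast(c,(215+(x+.5)/3.4-.5,165+(y+.5)/3.4-.5),z)
D=np.array([f(*p,.013)[:2] for p in [(68,102),(308,61),(383,512),(168,547)]]); print(D)
print(np.linalg.norm(D-np.roll(D,-1,0),axis=1), D.mean(0), (D[0]+D[2])/2)
u=D[2]-D[1]; v=D[3]-D[0];print(np.degrees(np.arctan2(u[1],u[0])),np.degrees(np.arctan2(v[1],v[0])))
for z in (.033,.040,.047):
  S=np.array([f(*p,z)[:2] for p in [(134,163),(263,143),(326,500),(207,520)]]); print(z,S.mean(0),np.linalg.norm(S-np.roll(S,-1,0),axis=1))
E
```

```text
[[0.4306 0.1547]
 [0.4452 0.2413]
 [0.6299 0.2112]
 [0.6163 0.1242]]
[0.0878 0.1871 0.0881 0.1883] [0.5305 0.1829] [0.5302 0.183 ]
-9.265587272249553 -9.347853432130746
0.033 [0.53   0.1832] [0.0455 0.1431 0.0461 0.1445]
0.04 [0.5269 0.1843] [0.0447 0.1405 0.0453 0.1418]
0.047 [0.5238 0.1854] [0.0439 0.1379 0.0445 0.1392]
```

```bash
python3 - <<'E'
from h import *
o=state()
d=np.array([.484,-.114,.28])-o["position"]; n=8
q=R.from_quat(o["ee_rot"])
for k in range(n):
    r=min(k,6)
    print(k,(q*R.from_rotvec([0,0,np.radians(7.67*r)])).inv().apply(d/n)/.08)
E
```

```text
t 1.2 pos [0.422  0.2244 0.2969] q [0.1676 0.9859 0.0003 0.0003] F [-0.5827  0.5619 -0.8658] T [ 0.0322  0.0386 -0.0251] w 0.999
0 [-0.2661 -0.467   0.0262]
1 [-0.326  -0.4273  0.0262]
2 [-0.3802 -0.38    0.0262]
3 [-0.4275 -0.3259  0.0262]
4 [-0.4671 -0.2659  0.0262]
5 [-0.4985 -0.2012  0.0262]
6 [-0.5208 -0.1328  0.0262]
7 [-0.5208 -0.1328  0.0262]
```

```bash
python3 -m crank '[[1,[-0.27,-0.47,0.026],[0,0,0.17]],[1,[-0.33,-0.43,0.026],[0,0,0.17]],[1,[-0.38,-0.38,0.026],[0,0,0.17]],[1,[-0.43,-0.33,0.026],[0,0,0.17]],[1,[-0.47,-0.27,0.026],[0,0,0.17]]]'
python3 -m crank '[[1,[-0.5,-0.2,0.026],[0,0,0.17]],[1,[-0.52,-0.13,0.026],[0,0,0]],[1,[-0.52,-0.13,0.026],[0,0,0]],[1,[0,0,0],[0,0,0]],[1,[0,0,0],[0,0,0]]]'
python3 - <<'E'
from h import *
o=state(); im=manip.camera("wrist"); cv2.imwrite("pics/d.png",im); state()
import pickle; pickle.dump({k:o[k] for k in("position","ee_rot")},open("d.pkl","wb"))
E
```

```text
clock: 1.7
position: [0.4607, 0.0142, 0.2859]
ee_rot: [0.48, 0.877, 0.0, -0.0]
ft_force: [1.3, 0.2, 0.5]
grip_width: 0.998
clock: 2.2
position: [0.4857, -0.1115, 0.2794]
ee_rot: [0.536, 0.844, -0.0, -0.0]
ft_force: [0.5, 1.0, 0.7]
grip_width: 1.002
t 2.2 pos [ 0.4857 -0.1115  0.2794] q [ 0.5364  0.8439 -0.0002 -0.0004] F [0.5287 1.0092 0.6609] T [ 0.0728  0.0429 -0.0114] w 1.002
t 2.25 pos [ 0.4858 -0.1105  0.2795] q [ 0.5356  0.8445 -0.     -0.0004] F [-0.046  -0.2831  0.1984] T [0.0549 0.0467 0.0611] w 1.002
```

View pics/d.png

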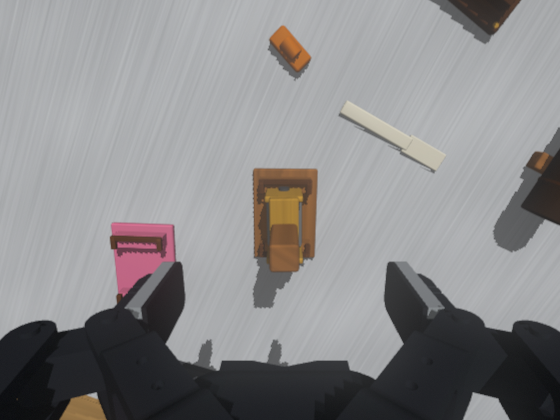

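```bash
python3 - <<'E'
from h import *
im=cv2.imread("pics/d.png")
cv2.imwrite("pics/d2.png",cv2.resize(im[155:285,235:335],None,fx=4.5,fy=4.5,interpolation=cv2.INTER_CUBIC))
E
```

```text
(no output)
```

View pics/d2.png

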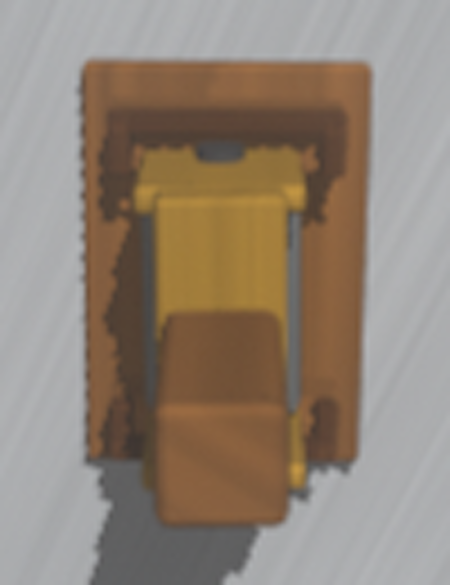

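```bash
python3 - <<'E'
from h import *
import pickle
o=pickle.load(open("d.pkl","rb"));c=cam("wrist",o)
o2=dict(o);o2["position"]=np.array([.4858,-.1105,.2795])
f=lambda x,y,z:cast(c,(235+(x+.5)/4.5-.5,155+(y+.5)/4.5-.5),z)
H=np.array([f(*p,.135)[:2] for p in [(158,405),(288,405),(288,523),(158,523)]])
print("handle",H.mean(0),np.linalg.norm(H-np.roll(H,-1,0),axis=1))
for a in(0,1,3,2):
  u=H[(a+1)%4]-H[a];print(np.degrees(np.arctan2(u[1],u[0])))
for z in(0,.01,.015):
  S=np.array([f(*p,z)[:2] for p in [(85,62),(370,65),(358,462),(90,462)]])
  u=S[1]-S[0];v=S[2]-S[1];w=S[3]-S[0];print(z,S.mean(0),np.linalg.norm(S-np.roll(S,-1,0),axis=1),[np.degrees(np.arctan2(k[1],k[0])) for k in(u,v,w)])
Rm=R.from_quat(o["ee_rot"]).as_matrix();print("tool y ang",np.degrees(np.arctan2(Rm[1,1],Rm[0,1])))
# two-view check: handle top in top image zoom (645..705,190..245)
t=cam("top");print("top cam handle",cast(t,(175+675/4,195+217/4),.135))
s=cam("scene");print("scene handle top",cast(s,(190+133/4,150+86/4),.135))
E
```

```text
handle [ 0.507  -0.1559] [0.0242 0.0241 0.0248 0.0241]
25.185745316183983
-64.20400753100876
114.47001968042254
-154.80208598610545
0 [ 0.5085 -0.158 ] [0.0753 0.1136 0.0762 0.1144] [np.float64(24.54677652054328), np.float64(-65.08868652946899), np.float64(-65.5624862660511)]
0.01 [ 0.5072 -0.1553] [0.0734 0.1107 0.0743 0.1116] [np.float64(24.546776520543265), np.float64(-65.088686529469), np.float64(-65.56248626605111)]
0.015 [ 0.5065 -0.1539] [0.0724 0.1093 0.0734 0.1101] [np.float64(24.54677652054326), np.float64(-65.088686529469), np.float64(-65.56248626605108)]
tool y ang 25.11858951336092
top cam handle [ 0.5037 -0.1566  0.135 ]
scene handle top [ 0.5061 -0.1555  0.135 ]
```

```bash
python3 - <<'E'
from h import *
o=state(); print(shift(o,np.array([.506,-.156,.109])-o["position"]))
E
```

```text
t 2.25 pos [ 0.4858 -0.1105  0.2795] q [ 0.5356  0.8445 -0.     -0.0004] F [-0.046  -0.2831  0.1984] T [0.0549 0.0467 0.0611] w 1.002
[-0.6239 -0.0132  2.1305]
```

```bash
python3 -m crank '[[1,[-0.3,-0.013,0],[0,0,0]],[1,[-0.32,0,0.2],[0,0,0]],[1,[0,0,0.5],[0,0,0]],[1,[0,0,0.5],[0,0,0]],[1,[0,0,0.45],[0,0,0]]]' 60
python3 -m crank '[[1,[0,0,0.3],[0,0,0]],[1,[0,0,0.18],[0,0,0]],[1,[0,0,0],[0,0,0]],[1,[0,0,0],[0,0,0]],[1,[0,0,0],[0,0,0]]]'
python3 - <<'E'
from h import *
o=state(); cv2.imwrite("pics/e.png",manip.camera("wrist"))
cv2.imwrite("pics/e2.png",cv2.resize(manip.camera("scene")[100:240,150:330],None,fx=4,fy=4,interpolation=cv2.INTER_CUBIC)); 
print((np.array([.506,-.156,.109])-o["position"]),shift(o,np.array([.506,-.156,.109])-o["position"]))
E
```

```text
clock: 2.75
position: [0.5059, -0.1549, 0.1459]
ee_rot: [0.535, 0.845, 0.0, -0.0]
ft_force: [-0.4, 1.0, 0.7]
grip_width: 0.999
clock: 3.25
position: [0.5068, -0.1571, 0.1109]
ee_rot: [0.536, 0.844, 0.001, 0.001]
ft_force: [0.6, 1.7, 0.1]
grip_width: 1.001
t 3.25 pos [ 0.5068 -0.1571  0.1109] q [0.536  0.8442 0.0007 0.0009] F [0.61   1.6975 0.0995] T [-0.0358 -0.0129  0.086 ] w 1.001
[-0.0008  0.0011 -0.0019] [ 0.0169 -0.0032  0.0232]
```

View pics/e2.png

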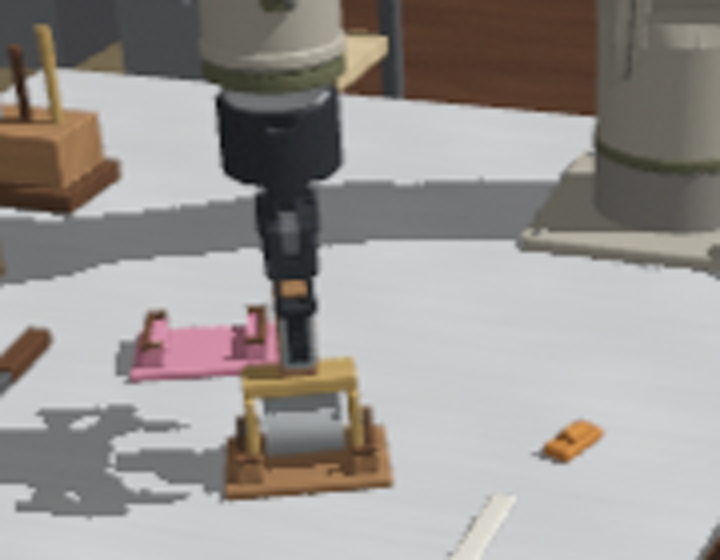

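View pics/e.png

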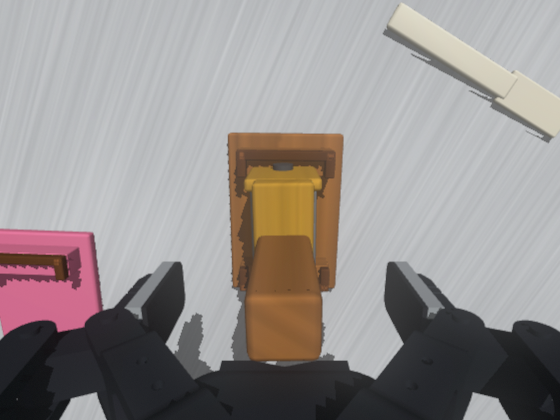

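Handle sits centred between the open jaws (columns 247–322; jaws 183–387). Closing.

```bash
python3 -m crank '[[-1,[0,0,0],[0,0,0]],[-1,[0,0,0],[0,0,0]],[-1,[0,0,0],[0,0,0]],[-1,[0,0,0],[0,0,0]],[-1,[0,0,0],[0,0,0]]]' 90
python3 - <<'E'
from h import *
o=state()
E
python3 -m crank '[[-1,[0,0,0],[0,0,0]],[-1,[0,0,0],[0,0,0]],[-1,[0,0,0],[0,0,0]],[-1,[0,0,0],[0,0,0]],[-1,[0,0,0],[0,0,0]]]'
python3 - <<'E'
from h import *
o=state(); cv2.imwrite("pics/f.png",manip.camera("wrist"))
E
```

```text
clock: 3.85
position: [0.506, -0.1573, 0.1097]
ee_rot: [0.536, 0.844, 0.0, 0.0]
ft_force: [-0.4, 0.1, 2.6]
grip_width: 0.294
t 3.85 pos [ 0.506  -0.1573  0.1097] q [0.5362 0.8441 0.0001 0.0001] F [-0.4201  0.0743  2.6005] T [ 0.0387  0.1632 -0.0488] w 0.294
clock: 4.35
position: [0.506, -0.1573, 0.1096]
ee_rot: [0.536, 0.844, 0.0, 0.0]
ft_force: [-0.4, 1.3, 4.7]
grip_width: 0.289
t 4.35 pos [ 0.506  -0.1573  0.1096] q [0.5362 0.8441 0.0001 0.0001] F [-0.434   1.2578  4.665 ] T [ 0.0801  0.2716 -0.0388] w 0.289
```

View pics/f.png

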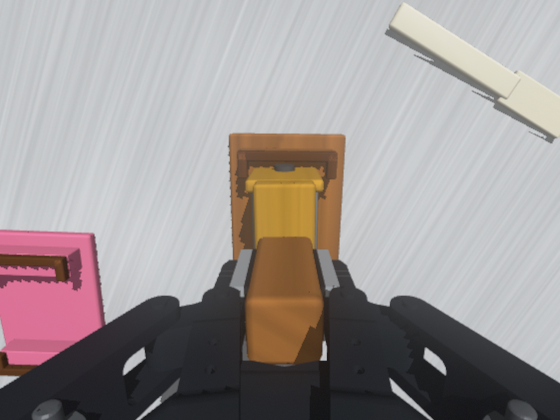

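```bash
python3 -m crank '[[-1,[0,0,-0.1],[0,0,0]],[-1,[0,0,-0.2],[0,0,0]],[-1,[0,0,-0.3],[0,0,0]],[-1,[0,0,-0.3],[0,0,0]],[-1,[0,0,-0.1],[0,0,0]]]'
python3 -m crank '[[-1,[0,0,0],[0,0,0]],[-1,[0,0,0],[0,0,0]],[-1,[0,0,0],[0,0,0]],[-1,[0,0,0],[0,0,0]],[-1,[0,0,0],[0,0,0]]]'
python3 - <<'E'
from h import *
o=state(); cv2.imwrite("pics/g.png",manip.camera("wrist"))
cv2.imwrite("pics/g2.png",cv2.resize(manip.camera("scene")[80:240,150:350],None,fx=4,fy=4,interpolation=cv2.INTER_CUBIC)); 
# route to above slat1
c=np.array([.530,.181]); a=np.radians(-9.3); ux=np.array([np.cos(a),np.sin(a)])
p1=c-.06*ux; p6=c+.06*ux; print(p1,p6)
d=np.array([*p1,.185])-o["position"]; n=10; q=R.from_quat(o["ee_rot"])
for k in range(n):
    r=min(k,5); print(k,(q*R.from_rotvec([0,0,np.radians(34.4/5*r)])).inv().apply(d/n)/.08)
Rm=q.as_matrix(); print(np.degrees(np.arctan2(Rm[1,1],Rm[0,1])), 34.4/5/45)
E
```

```text
clock: 4.9
position: [0.5063, -0.1576, 0.1914]
ee_rot: [0.536, 0.844, 0.001, 0.001]
ft_force: [0.3, 0.7, -4.1]
grip_width: 0.293
clock: 5.4
position: [0.5055, -0.1573, 0.1888]
ee_rot: [0.536, 0.844, -0.0, -0.0]
ft_force: [0.3, -0.4, -3.5]
grip_width: 0.293
t 5.4 pos [ 0.5055 -0.1573  0.1888] q [ 0.5362  0.8441 -0.0003 -0.0004] F [ 0.3132 -0.3891 -3.5156] T [0.0402 0.0075 0.0199] w 0.293
[0.4708 0.1907] [0.5892 0.1713]
0 [0.4122 0.1455 0.0048]
1 [0.4266 0.0951 0.0048]
2 [0.435  0.0433 0.0048]
3 [ 0.437  -0.0091  0.0048]
4 [ 0.4328 -0.0614  0.0048]
5 [ 0.4223 -0.1128  0.0048]
6 [ 0.4223 -0.1128  0.0048]
7 [ 0.4223 -0.1128  0.0048]
8 [ 0.4223 -0.1128  0.0048]
9 [ 0.4223 -0.1128  0.0048]
25.143541830716263 0.15288888888888888
```

View pics/g2.png

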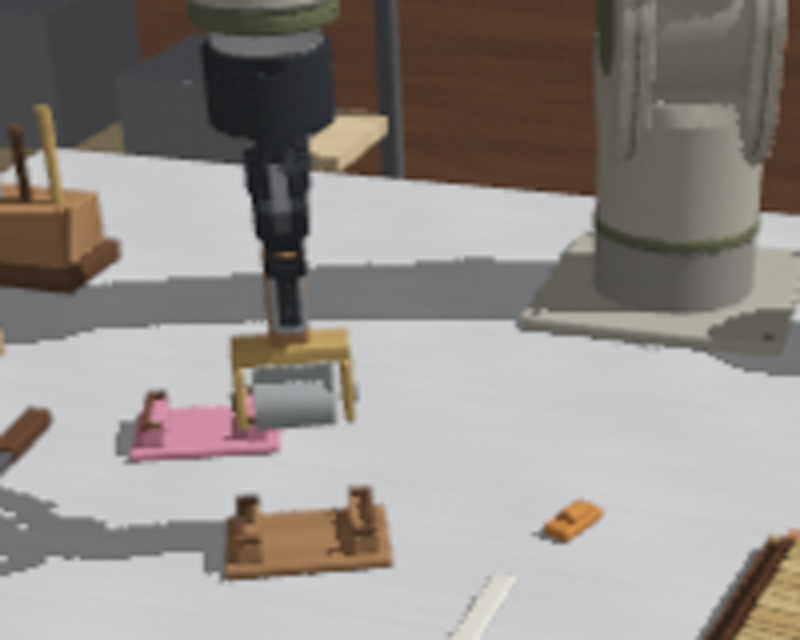

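View pics/g.png

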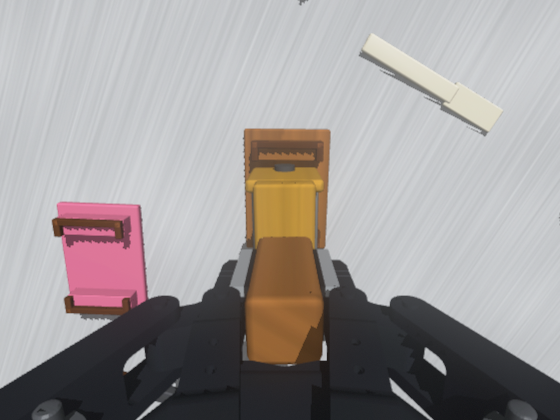

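```bash
python3 -m crank '[[-1,[0.41,0.145,0],[0,0,0.153]],[-1,[0.43,0.095,0],[0,0,0.153]],[-1,[0.435,0.043,0],[0,0,0.153]],[-1,[0.437,-0.009,0],[0,0,0.153]],[-1,[0.433,-0.06,0],[0,0,0.153]]]'
python3 -m crank '[[-1,[0.42,-0.113,0],[0,0,0]],[-1,[0.42,-0.113,0],[0,0,0]],[-1,[0.42,-0.113,0],[0,0,0]],[-1,[0.42,-0.113,0],[0,0,0]],[-1,[0.4,-0.1,0],[0,0,0]]]'
python3 -m crank '[[-1,[0,0,0],[0,0,0]],[-1,[0,0,0],[0,0,0]],[-1,[0,0,0],[0,0,0]],[-1,[0,0,0],[0,0,0]],[-1,[0,0,0],[0,0,0]]]'
python3 - <<'E'
from h import *
o=state();cv2.imwrite("pics/i.png",manip.camera("wrist"));cv2.imwrite("pics/i1.png",manip.camera("scene"))
o=state();print(o["joint_pos"])
Rm=R.from_quat(o["ee_rot"]).as_matrix(); print(np.degrees(np.arctan2(Rm[1,1],Rm[0,1])))
import pickle; pickle.dump({k:o[k] for k in("position","ee_rot")},open("i.pkl","wb"))
E
```

```text
clock: 6.0
position: [0.4882, 0.0181, 0.1895]
ee_rot: [0.764, 0.646, 0.0, -0.0]
ft_force: [0.4, -0.4, -3.4]
grip_width: 0.291
clock: 6.5
position: [0.4714, 0.1897, 0.1895]
ee_rot: [0.762, 0.648, 0.0, -0.0]
ft_force: [0.1, -0.0, -2.8]
grip_width: 0.294
clock: 7.0
position: [0.472, 0.1873, 0.1895]
ee_rot: [0.762, 0.647, 0.0, -0.0]
ft_force: [0.2, -0.0, -3.5]
grip_width: 0.294
t 7.0 pos [0.472  0.1873 0.1895] q [ 0.7625  0.647   0.0001 -0.    ] F [ 0.1922 -0.0265 -3.451 ] T [ 0.0243 -0.0152  0.0124] w 0.294
t 7.1 pos [0.4719 0.1877 0.1895] q [ 0.7622  0.6473  0.0001 -0.    ] F [ 0.4858 -0.1855 -3.6343] T [-0.0017  0.0141  0.0091] w 0.295
[-0.8671  0.1178  0.4295  1.8716 -0.0535  1.1631 -0.5818]
-9.325144881929988
```

View pics/i.png

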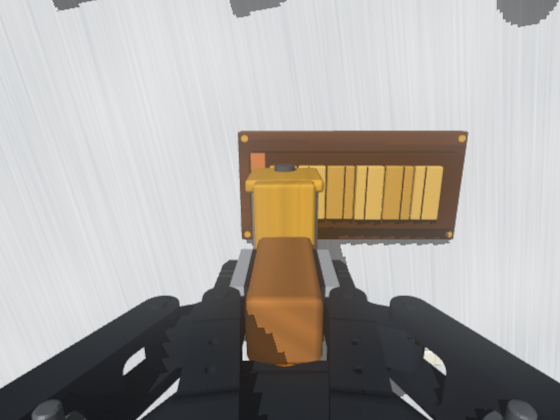

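View pics/i1.png

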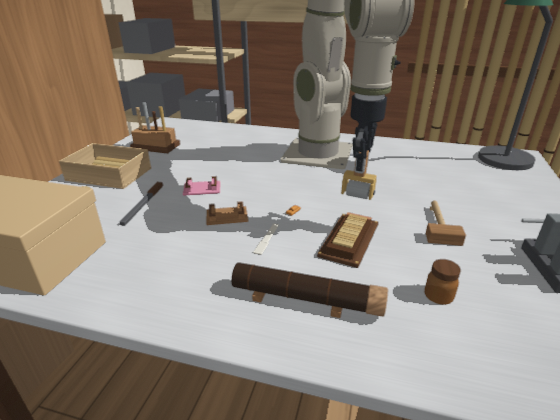

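```bash
python3 - <<'E'
from h import *
import pickle
o=pickle.load(open("i.pkl","rb"));c=cam("wrist",o)
im=cv2.imread("pics/i.png");h=cv2.cvtColor(im,cv2.COLOR_BGR2HSV)
D=[]
for x,y in [(245,139),(462,138),(449,234),(248,234)]:
    w=h[y-6:y+7,x-6:x+7].astype(int); m=(w[...,2]>130)&(w[...,1]>120)
    yy,xx=np.nonzero(m); px=(x-6+xx.mean(),y-6+yy.mean()); D.append(cast(c,px,.012)[:2]); print(px,m.sum())
D=np.array(D);print(D,D.mean(0),np.linalg.norm(D-np.roll(D,-1,0),axis=1))
for u in(D[1]-D[0],D[2]-D[3]):print(np.degrees(np.arctan2(u[1],u[0])))
a=np.radians(-9.3);ux=np.array([np.cos(a),np.sin(a)]);uy=np.array([-ux[1],ux[0]])
e=o["position"][:2]-D.mean(0);print("tcp in tray",e@ux,e@uy)
# handle top in tool axes, top z = TCP-.003+.029
H=np.array([cast(c,p,o["position"][2]+.026)[:2] for p in [(249,299),(321,299),(320,360),(250,360)]]);print((H-o["position"][:2])@ux,(H-o["position"][:2])@uy)
# panel top at ends: slat corners
cv2.imwrite("pics/i2.png",cv2.resize(im[120:250,235:475],None,fx=3.3,fy=3.3,interpolation=cv2.INTER_CUBIC))
E
```

```text
(np.float64(244.04545454545453), np.float64(138.0681818181818)) 44
(np.float64(461.6521739130435), np.float64(137.97826086956522)) 46
(np.float64(449.3181818181818), np.float64(233.86363636363637)) 22
(np.float64(247.0952380952381), np.float64(233.92857142857142)) 42
[[0.4457 0.2408]
 [0.6311 0.2105]
 [0.6179 0.1236]
 [0.4315 0.154 ]] [0.5315 0.1822] [0.1879 0.0879 0.1889 0.088 ]
-9.283641981050653
-9.26763986627551
tcp in tray -0.05974206582994462 -0.004279290783486344
[-0.0105  0.0119  0.0123 -0.0108] [ 0.0134  0.0134 -0.0092 -0.0092]
```

View pics/i2.png

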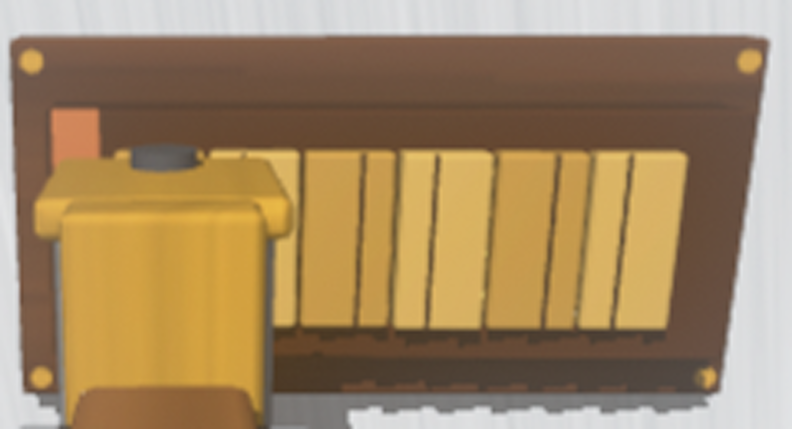

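```bash
python3 -m crank '[[-1,[0.03,0,0.15],[0,0,0]],[-1,[0,0,0.2],[0,0,0]],[-1,[0,0,0.15],[0,0,0]],[-1,[0,0,0.05],[0,0,0]],[-1,[0,0,0],[0,0,0]]]'
python3 -m crank '[[-1,[0,0,0.0025],[0,0,0]],[-1,[0,0,0.0025],[0,0,0]],[-1,[0,0,0.0025],[0,0,0]],[-1,[0,0,0.0025],[0,0,0]],[-1,[0,0,0.0025],[0,0,0]]]'
python3 -c "from h import *;state()"
```

```text
clock: 7.6
position: [0.4718, 0.1903, 0.1447]
ee_rot: [0.762, 0.648, -0.001, -0.0]
ft_force: [-0.0, -0.6, -3.4]
grip_width: 0.293
clock: 8.1
position: [0.4722, 0.1905, 0.1446]
ee_rot: [0.762, 0.648, 0.0, -0.0]
ft_force: [-0.5, 1.6, -3.5]
grip_width: 0.291
t 8.1 pos [0.4722 0.1905 0.1446] q [ 0.762   0.6476  0.0002 -0.    ] F [-0.4534  1.5738 -3.5093] T [-0.0093 -0.0086 -0.0341] w 0.291
```

```bash
python3 -m crank '[[-1,[0,0,0.008],[0,0,0]],[-1,[0,0,0.008],[0,0,0]],[-1,[0,0,0.008],[0,0,0]],[-1,[0,0,0],[0,0,0]],[-1,[0,0,0],[0,0,0]]]'
```

```text
clock: 8.6
position: [0.4721, 0.1905, 0.1425]
ee_rot: [0.762, 0.648, 0.0, -0.0]
ft_force: [0.1, 0.5, -2.9]
grip_width: 0.292
```

```bash
python3 -m crank '[[-1,[0,0,0.008],[0,0,0]],[-1,[0,0,0.008],[0,0,0]],[-1,[0,0,0.008],[0,0,0]],[-1,[0,0,0],[0,0,0]],[-1,[0,0,0],[0,0,0]]]'
```

```text
clock: 9.1
position: [0.4721, 0.1905, 0.1406]
ee_rot: [0.762, 0.648, 0.0, -0.0]
ft_force: [-0.0, 0.2, -3.4]
grip_width: 0.294
```

```bash
python3 -m crank '[[-1,[0,0,0.008],[0,0,0]],[-1,[0,0,0.008],[0,0,0]],[-1,[0,0,0.008],[0,0,0]],[-1,[0,0,0],[0,0,0]],[-1,[0,0,0],[0,0,0]]]'
```

```text
clock: 9.6
position: [0.4721, 0.1905, 0.1387]
ee_rot: [0.762, 0.648, 0.0, -0.0]
ft_force: [0.5, -0.1, -2.5]
grip_width: 0.295
```

```bash
python3 -m crank '[[-1,[0,0,0.008],[0,0,0]],[-1,[0,0,0.008],[0,0,0]],[-1,[0,0,0.008],[0,0,0]],[-1,[0,0,0],[0,0,0]],[-1,[0,0,0],[0,0,0]]]'
```

```text
clock: 10.1
position: [0.4721, 0.1905, 0.1368]
ee_rot: [0.762, 0.648, 0.0, -0.0]
ft_force: [-0.4, -0.2, -3.7]
grip_width: 0.293
```

```bash
python3 -m crank '[[-1,[0,0,0.008],[0,0,0]],[-1,[0,0,0.008],[0,0,0]],[-1,[0,0,0.008],[0,0,0]],[-1,[0,0,0],[0,0,0]],[-1,[0,0,0],[0,0,0]]]'
```

```text
clock: 10.6
position: [0.4721, 0.1905, 0.1348]
ee_rot: [0.762, 0.648, 0.0, -0.0]
ft_force: [-0.5, -0.2, -3.4]
grip_width: 0.289
```

```bash
python3 -m crank '[[-1,[0,0,0.008],[0,0,0]],[-1,[0,0,0.008],[0,0,0]],[-1,[0,0,0.008],[0,0,0]],[-1,[0,0,0],[0,0,0]],[-1,[0,0,0],[0,0,0]]]'; python3 -c "from h import *;state()"
```

```text
clock: 11.1
position: [0.4721, 0.1905, 0.1329]
ee_rot: [0.762, 0.648, 0.0, -0.0]
ft_force: [0.8, -0.0, -3.1]
grip_width: 0.291
t 11.1 pos [0.4721 0.1905 0.1329] q [ 0.762   0.6476  0.     -0.    ] F [ 0.7713 -0.0145 -3.0787] T [-0.004   0.0073 -0.0432] w 0.291
```

Tracking is exact so far (1.92 mm per call), still free; the force baseline is about −3.4 N. Continuing in 1.5–2 mm steps.

```bash
python3 -m crank '[[-1,[0,0,0.006],[0,0,0]],[-1,[0,0,0.006],[0,0,0]],[-1,[0,0,0.006],[0,0,0]],[-1,[0,0,0],[0,0,0]],[-1,[0,0,0],[0,0,0]]]'
```

```text
clock: 11.6
position: [0.4721, 0.1905, 0.1315]
ee_rot: [0.762, 0.648, 0.0, -0.0]
ft_force: [0.5, 0.4, -3.8]
grip_width: 0.295
```

```bash
python3 -m crank '[[-1,[0,0,0.006],[0,0,0]],[-1,[0,0,0.006],[0,0,0]],[-1,[0,0,0.006],[0,0,0]],[-1,[0,0,0],[0,0,0]],[-1,[0,0,0],[0,0,0]]]'
```

```text
clock: 12.1
position: [0.4721, 0.1905, 0.13]
ee_rot: [0.762, 0.648, 0.0, -0.0]
ft_force: [-0.2, 0.3, -3.1]
grip_width: 0.291
```

```bash
python3 -m crank '[[-1,[0,0,0.006],[0,0,0]],[-1,[0,0,0.006],[0,0,0]],[-1,[0,0,0.006],[0,0,0]],[-1,[0,0,0],[0,0,0]],[-1,[0,0,0],[0,0,0]]]'
```

```text
clock: 12.6
position: [0.4721, 0.1905, 0.1286]
ee_rot: [0.762, 0.648, 0.0, -0.0]
ft_force: [0.2, 0.9, -3.4]
grip_width: 0.289
```

```bash
python3 -m crank '[[-1,[0,0,0.006],[0,0,0]],[-1,[0,0,0.006],[0,0,0]],[-1,[0,0,0.006],[0,0,0]],[-1,[0,0,0],[0,0,0]],[-1,[0,0,0],[0,0,0]]]'
```

```text
clock: 13.1
position: [0.4726, 0.1905, 0.1276]
ee_rot: [0.762, 0.648, 0.0, 0.0]
ft_force: [-0.4, -1.2, 3.9]
grip_width: 0.291
```

```bash
python3 - <<'E'
from h import *
o=state(); im=manip.camera("scene"); cv2.imwrite("pics/j.png",cv2.resize(im[130:280,290:440],None,fx=4,fy=4,interpolation=cv2.INTER_CUBIC))
E
```

```text
t 13.1 pos [0.4726 0.1905 0.1276] q [0.762  0.6476 0.0005 0.0001] F [-0.4098 -1.2403  3.9494] T [-0.2546 -0.0193 -0.0463] w 0.291
```

View pics/j.png

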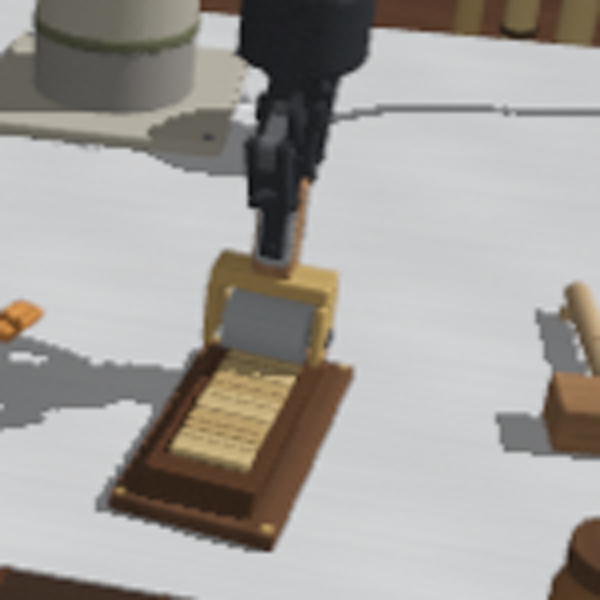

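```bash
python3 -m crank '[[-1,[0,0,0.004],[0,0,0]],[-1,[0,0,0],[0,0,0]],[-1,[0,0,0],[0,0,0]],[-1,[0,0,0],[0,0,0]],[-1,[0,0,0],[0,0,0]]]';python3 -c "from h import *;state()"
```

```text
clock: 13.65
position: [0.4722, 0.1906, 0.1269]
ee_rot: [0.762, 0.648, 0.0, -0.0]
ft_force: [0.2, -0.6, 4.8]
grip_width: 0.296
t 13.65 pos [0.4722 0.1906 0.1269] q [ 0.7619  0.6476  0.0001 -0.    ] F [ 0.2218 -0.6195  4.7527] T [-0.106  -0.0466  0.0548] w 0.296
```

```bash
python3 -m crank '[[-1,[0,0,0.005],[0,0,0]],[-1,[0,0,0.003],[0,0,0]],[-1,[0,0,0],[0,0,0]],[-1,[0,0,0],[0,0,0]],[-1,[0,0,0],[0,0,0]]]';python3 -c "from h import *;o=state();print(o['tau'])"
```

```text
clock: 14.15
position: [0.4721, 0.1905, 0.1262]
ee_rot: [0.762, 0.648, 0.0, -0.0]
ft_force: [1.2, -0.9, 2.7]
grip_width: 0.291
t 14.15 pos [0.4721 0.1905 0.1262] q [ 0.762   0.6476  0.     -0.    ] F [ 1.1902 -0.8649  2.6912] T [ 0.0356 -0.0587  0.0452] w 0.291
[ -0.0566 -42.1389   3.3024 -32.854   -0.0247   0.0573   0.0005]
```

```bash
python3 -m crank '[[-1,[0,0,0.004],[0,0,0]],[-1,[0,0,0.002],[0,0,0]],[-1,[0,0,0.002],[0,0,0]],[-1,[0,0,0.002],[0,0,0]],[-1,[0,0,0.002],[0,0,0]]]';python3 -c "from h import *;o=state()"
```

```text
clock: 14.65
position: [0.4722, 0.1905, 0.1252]
ee_rot: [0.762, 0.648, 0.0, -0.0]
ft_force: [-0.7, 0.6, 5.9]
grip_width: 0.292
t 14.65 pos [0.4722 0.1905 0.1252] q [ 0.762   0.6476  0.     -0.    ] F [-0.7119  0.6468  5.8566] T [-0.0045  0.0995 -0.028 ] w 0.292
```

```bash
python3 -m crank '[[-1,[0,0,0.002],[0,0,0]],[-1,[0,0,0.002],[0,0,0]],[-1,[0,0,0.001],[0,0,0]],[-1,[0,0,0],[0,0,0]],[-1,[0,0,0],[0,0,0]]]';python3 -c "from h import *;o=state()"
```

```text
clock: 15.15
position: [0.4722, 0.1906, 0.1251]
ee_rot: [0.762, 0.648, 0.0, -0.0]
ft_force: [-0.5, -0.1, 6.8]
grip_width: 0.292
t 15.15 pos [0.4722 0.1906 0.1251] q [ 0.762   0.6476  0.0002 -0.    ] F [-0.5088 -0.0697  6.8278] T [-0.0507  0.1837  0.0108] w 0.292
```

```bash
python3 -m crank '[[-1,[0,0,0.0015],[0,0,0]],[-1,[0,0,0],[0,0,0]],[-1,[0,0,0],[0,0,0]],[-1,[0,0,0],[0,0,0]],[-1,[0,0,0],[0,0,0]]]';python3 -c "from h import *;o=state()"
```

```text
clock: 15.65
position: [0.4723, 0.1905, 0.1251]
ee_rot: [0.762, 0.648, 0.0, -0.0]
ft_force: [-1.2, 0.5, 7.2]
grip_width: 0.294
t 15.65 pos [0.4723 0.1905 0.1251] q [ 0.762   0.6476  0.0002 -0.    ] F [-1.2358  0.5115  7.1817] T [-0.0658  0.2339 -0.0329] w 0.294
```

```bash
python3 -m crank '[[-1,[0,0.006,0],[0,0,0]],[-1,[0,0.006,0],[0,0,0]],[-1,[0,0.006,0],[0,0,0]],[-1,[0,0.006,0],[0,0,0]],[-1,[0,0.006,0],[0,0,0]]]';python3 -c "from h import *;o=state()"
```

```text
clock: 16.15
position: [0.4738, 0.1904, 0.1251]
ee_rot: [0.762, 0.648, -0.0, -0.001]
ft_force: [-4.7, -0.5, 11.3]
grip_width: 0.291
t 16.15 pos [0.4738 0.1904 0.1251] q [ 0.7619  0.6477 -0.0005 -0.0007] F [-4.6891 -0.5265 11.3332] T [-0.0543  1.4168 -0.0085] w 0.291
```

```bash
python3 -m crank '[[-1,[0,0.005,-0.0015],[0,0,0]],[-1,[0,0.005,0],[0,0,0]],[-1,[0,0.005,0],[0,0,0]],[-1,[0,0.005,0],[0,0,0]],[-1,[0,0.005,0],[0,0,0]]]';python3 -c "from h import *;o=state()"
```

```text
clock: 16.65
position: [0.4758, 0.1901, 0.1251]
ee_rot: [0.762, 0.648, -0.0, -0.001]
ft_force: [-4.2, 0.3, 10.8]
grip_width: 0.295
t 16.65 pos [0.4758 0.1901 0.1251] q [ 0.7619  0.6477 -0.0005 -0.0007] F [-4.2204  0.2908 10.8011] T [-0.0422  1.3829 -0.0225] w 0.295
```

```bash
python3 -m crank '[[-1,[0,0.005,-0.001],[0,0,0]],[-1,[0,0.005,-0.001],[0,0,0]],[-1,[0,0.005,0],[0,0,0]],[-1,[0,0.005,0],[0,0,0]],[-1,[0,0.005,0],[0,0,0]]]';python3 -c "from h import *;o=state()"
```

```text
clock: 17.15
position: [0.478, 0.1897, 0.1252]
ee_rot: [0.762, 0.648, -0.0, -0.0]
ft_force: [-3.6, 0.1, 8.5]
grip_width: 0.295
t 17.15 pos [0.478  0.1897 0.1252] q [ 0.7619  0.6477 -0.0002 -0.0005] F [-3.5772  0.094   8.4769] T [-0.0876  0.927   0.0488] w 0.295
```

```bash
python3 -m crank '[[-1,[0,0.006,0],[0,0,0]],[-1,[0,0.006,-0.001],[0,0,0]],[-1,[0,0.006,0],[0,0,0]],[-1,[0,0.006,0],[0,0,0]],[-1,[0,0.006,0],[0,0,0]]]';python3 -c "from h import *;o=state()"
```

```text
clock: 17.65
position: [0.4807, 0.1893, 0.1253]
ee_rot: [0.762, 0.648, -0.0, -0.0]
ft_force: [-2.3, -0.1, 7.3]
grip_width: 0.293
t 17.65 pos [0.4807 0.1893 0.1253] q [ 0.7619  0.6477 -0.     -0.0003] F [-2.2666 -0.0504  7.2966] T [ 0.055   0.5167 -0.0481] w 0.293
```

```bash
python3 -m crank '[[-1,[0,0.006,0],[0,0,0]],[-1,[0,0.006,-0.001],[0,0,0]],[-1,[0,0.006,0],[0,0,0]],[-1,[0,0.006,0],[0,0,0]],[-1,[0,0.006,0],[0,0,0]]]';python3 -c "from h import *;o=state()"
```

```text
clock: 18.15
position: [0.4832, 0.1888, 0.1253]
ee_rot: [0.762, 0.648, 0.0, -0.0]
ft_force: [0.1, -0.2, 6.2]
grip_width: 0.295
t 18.15 pos [0.4832 0.1888 0.1253] q [ 0.762   0.6476  0.0001 -0.0001] F [ 0.115  -0.1662  6.1648] T [-0.0337  0.2387  0.0164] w 0.295
```

```bash
python3 -m crank '[[-1,[0,0.006,0.001],[0,0,0]],[-1,[0,0.006,0],[0,0,0]],[-1,[0,0.006,0],[0,0,0]],[-1,[0,0.006,0],[0,0,0]],[-1,[0,0.006,0],[0,0,0]]]';python3 -c "from h import *;o=state()"
```

```text
clock: 18.65
position: [0.4857, 0.1884, 0.1254]
ee_rot: [0.762, 0.648, 0.0, -0.0]
ft_force: [-0.5, -0.6, 6.1]
grip_width: 0.295
t 18.65 pos [0.4857 0.1884 0.1254] q [ 0.762   0.6476  0.0003 -0.    ] F [-0.5124 -0.64    6.0859] T [-0.0915  0.2141 -0.0694] w 0.295
```

```bash
python3 -m crank '[[-1,[0,0.006,0.001],[0,0,0]],[-1,[0,0.006,0],[0,0,0]],[-1,[0,0.006,0],[0,0,0]],[-1,[0,0.006,0],[0,0,0]],[-1,[0,0.006,0],[0,0,0]]]';python3 -c "from h import *;o=state()"
```

```text
clock: 19.15
position: [0.4882, 0.188, 0.1255]
ee_rot: [0.762, 0.648, 0.0, -0.0]
ft_force: [-0.2, 0.1, 8.1]
grip_width: 0.293
t 19.15 pos [0.4882 0.188  0.1255] q [ 0.762   0.6476  0.0004 -0.    ] F [-0.1834  0.125   8.0743] T [-0.0754  0.2333  0.0311] w 0.293
```

```bash
python3 -m crank '[[-1,[0,0.006,0],[0,0,0]],[-1,[0,0.006,0],[0,0,0]],[-1,[0,0.006,0],[0,0,0]],[-1,[0,0.006,0],[0,0,0]],[-1,[0,0.006,0],[0,0,0]]]';python3 -c "from h import *;o=state()"
```

```text
clock: 19.65
position: [0.4906, 0.1877, 0.1255]
ee_rot: [0.762, 0.648, 0.0, 0.0]
ft_force: [-0.8, -0.8, 8.5]
grip_width: 0.295
t 19.65 pos [0.4906 0.1877 0.1255] q [0.762  0.6476 0.0004 0.    ] F [-0.7825 -0.821   8.4912] T [-0.0905  0.2499 -0.0086] w 0.295
```

```bash
python3 -m crank '[[-1,[0,0.007,-0.001],[0,0,0]],[-1,[0,0.007,0],[0,0,0]],[-1,[0,0.007,0],[0,0,0]],[-1,[0,0.007,0],[0,0,0]],[-1,[0,0.007,0],[0,0,0]]]';python3 -c "from h import *;o=state()"
```

```text
clock: 20.15
position: [0.4934, 0.1872, 0.1256]
ee_rot: [0.762, 0.648, 0.0, -0.0]
ft_force: [-0.3, -0.4, 8.5]
grip_width: 0.292
t 20.15 pos [0.4934 0.1872 0.1256] q [ 0.762   0.6476  0.0004 -0.    ] F [-0.2959 -0.4199  8.5328] T [-0.0465  0.2764  0.0293] w 0.292
```

```bash
python3 -m crank '[[-1,[0,0.006,-0.001],[0,0,0]],[-1,[0,0.006,0],[0,0,0]],[-1,[0,0.006,0],[0,0,0]],[-1,[0,0.006,0],[0,0,0]],[-1,[0,0.006,0],[0,0,0]]]';python3 -c "from h import *;o=state()"
```

```text
clock: 20.65
position: [0.4958, 0.1868, 0.1257]
ee_rot: [0.762, 0.648, 0.0, 0.0]
ft_force: [-0.8, -0.2, 7.9]
grip_width: 0.29
t 20.65 pos [0.4958 0.1868 0.1257] q [0.762  0.6476 0.0004 0.    ] F [-0.8401 -0.1822  7.8773] T [-0.0396  0.2177 -0.0134] w 0.29
```

```bash
python3 -m crank '[[-1,[0,0.006,-0.001],[0,0,0]],[-1,[0,0.006,0],[0,0,0]],[-1,[0,0.006,0],[0,0,0]],[-1,[0,0.006,0],[0,0,0]],[-1,[0,0.006,0],[0,0,0]]]';python3 -c "from h import *;o=state()"
```

```text
clock: 21.15
position: [0.4976, 0.1866, 0.1257]
ee_rot: [0.762, 0.648, 0.0, -0.0]
ft_force: [-3.1, 0.3, 10.7]
grip_width: 0.297
t 21.15 pos [0.4976 0.1866 0.1257] q [ 0.7619  0.6477  0.0001 -0.0004] F [-3.1316  0.331  10.6607] T [ 0.0509  1.1147 -0.0311] w 0.297
```

```bash
python3 -m crank '[[-1,[0,0.006,-0.0015],[0,0,0]],[-1,[0,0.006,0],[0,0,0]],[-1,[0,0.006,0],[0,0,0]],[-1,[0,0.006,0],[0,0,0]],[-1,[0,0.006,0],[0,0,0]]]';python3 -c "from h import *;o=state()"
```

```text
clock: 21.65
position: [0.4996, 0.1863, 0.1258]
ee_rot: [0.762, 0.648, -0.0, -0.001]
ft_force: [-4.9, -0.4, 11.1]
grip_width: 0.297
t 21.65 pos [0.4996 0.1863 0.1258] q [ 0.7619  0.6477 -0.0002 -0.0006] F [-4.9352 -0.3722 11.0847] T [0.0111 1.2442 0.0024] w 0.297
```

```bash
python3 -m crank '[[-1,[0,0.005,-0.0015],[0,0,0]],[-1,[0,0.005,-0.001],[0,0,0]],[-1,[0,0.006,0],[0,0,0]],[-1,[0,0.006,0],[0,0,0]],[-1,[0,0.006,0],[0,0,0]]]';python3 -c "from h import *;o=state()"
```

```text
clock: 22.15
position: [0.502, 0.1859, 0.1259]
ee_rot: [0.762, 0.648, -0.0, -0.0]
ft_force: [-3.1, 0.1, 8.1]
grip_width: 0.291
t 22.15 pos [0.502  0.1859 0.1259] q [ 0.7619  0.6477 -0.0001 -0.0005] F [-3.0955  0.1145  8.1003] T [ 0.0971  0.844  -0.0414] w 0.291
```

```bash
python3 -m crank '[[-1,[0,0.006,-0.001],[0,0,0]],[-1,[0,0.006,0],[0,0,0]],[-1,[0,0.006,0],[0,0,0]],[-1,[0,0.006,0],[0,0,0]],[-1,[0,0.006,0],[0,0,0]]]';python3 -c "from h import *;o=state()"
```

```text
clock: 22.65
position: [0.5047, 0.1855, 0.126]
ee_rot: [0.762, 0.648, 0.0, -0.0]
ft_force: [-2.2, 0.4, 8.2]
grip_width: 0.291
t 22.65 pos [0.5047 0.1855 0.126 ] q [ 0.7619  0.6476  0.0001 -0.0003] F [-2.1706  0.36    8.1588] T [0.099  0.4093 0.0036] w 0.291
```

```bash
python3 -m crank '[[-1,[0,0.006,0],[0,0,0]],[-1,[0,0.006,0],[0,0,0]],[-1,[0,0.006,0],[0,0,0]],[-1,[0,0.006,0],[0,0,0]],[-1,[0,0.006,0],[0,0,0]]]';python3 -c "from h import *;o=state()"
```

```text
clock: 23.15
position: [0.5072, 0.185, 0.126]
ee_rot: [0.762, 0.648, 0.0, -0.0]
ft_force: [-1.2, 1.1, 6.7]
grip_width: 0.295
t 23.15 pos [0.5072 0.185  0.126 ] q [ 0.762   0.6476  0.0003 -0.0001] F [-1.1741  1.1246  6.7332] T [ 0.0304  0.2269 -0.0336] w 0.295
```

```bash
python3 -m crank '[[-1,[0,0.006,0],[0,0,0]],[-1,[0,0.006,0],[0,0,0]],[-1,[0,0.006,0],[0,0,0]],[-1,[0,0.006,0],[0,0,0]],[-1,[0,0.006,0],[0,0,0]]]';python3 -c "from h import *;o=state()"
```

```text
clock: 23.65
position: [0.5097, 0.1846, 0.1261]
ee_rot: [0.762, 0.648, 0.0, -0.0]
ft_force: [-0.3, 0.1, 7.8]
grip_width: 0.296
t 23.65 pos [0.5097 0.1846 0.1261] q [ 0.762   0.6476  0.0004 -0.0001] F [-0.3197  0.0627  7.8454] T [0.0916 0.2088 0.0183] w 0.296
```

```bash
python3 -m crank '[[-1,[0,0.007,-0.0005],[0,0,0]],[-1,[0,0.007,0],[0,0,0]],[-1,[0,0.007,0],[0,0,0]],[-1,[0,0.007,0],[0,0,0]],[-1,[0,0.007,0],[0,0,0]]]';python3 -c "from h import *;o=state()"
```

```text
clock: 24.15
position: [0.5125, 0.1842, 0.1261]
ee_rot: [0.762, 0.648, 0.0, -0.0]
ft_force: [-1.3, -0.2, 7.0]
grip_width: 0.298
t 24.15 pos [0.5125 0.1842 0.1261] q [ 0.7619  0.6476  0.0004 -0.0001] F [-1.3482 -0.1869  6.9941] T [0.0299 0.1691 0.0214] w 0.298
```

```bash
python3 -m crank '[[-1,[0,0.007,-0.001],[0,0,0]],[-1,[0,0.007,0],[0,0,0]],[-1,[0,0.007,0],[0,0,0]],[-1,[0,0.007,0],[0,0,0]],[-1,[0,0.007,0],[0,0,0]]]';python3 -c "from h import *;o=state()"
```

```text
clock: 24.65
position: [0.5153, 0.1838, 0.1262]
ee_rot: [0.762, 0.648, 0.0, -0.0]
ft_force: [-1.1, 0.1, 7.4]
grip_width: 0.295
t 24.65 pos [0.5153 0.1838 0.1262] q [ 0.762   0.6476  0.0004 -0.0001] F [-1.1473  0.122   7.4098] T [0.0794 0.2052 0.0277] w 0.295
```

```bash
python3 -m crank '[[-1,[0,0.007,-0.001],[0,0,0]],[-1,[0,0.007,0],[0,0,0]],[-1,[0,0.007,0],[0,0,0]],[-1,[0,0.007,0],[0,0,0]],[-1,[0,0.007,0],[0,0,0]]]';python3 -c "from h import *;o=state()"
```

```text
clock: 25.15
position: [0.518, 0.1833, 0.1263]
ee_rot: [0.762, 0.648, 0.0, -0.0]
ft_force: [-1.3, -0.2, 7.1]
grip_width: 0.293
t 25.15 pos [0.518  0.1833 0.1263] q [ 0.7619  0.6477  0.0004 -0.0001] F [-1.287  -0.1955  7.0616] T [ 0.1419  0.1347 -0.0298] w 0.293
```

```bash
python3 -m crank '[[-1,[0,0.006,-0.0005],[0,0,0]],[-1,[0,0.006,0],[0,0,0]],[-1,[0,0.006,0],[0,0,0]],[-1,[0,0.006,0],[0,0,0]],[-1,[0,0.006,0],[0,0,0]]]';python3 -c "from h import *;o=state()"
```

```text
clock: 25.65
position: [0.5196, 0.1832, 0.1263]
ee_rot: [0.762, 0.648, -0.0, -0.001]
ft_force: [-4.8, 0.3, 11.0]
grip_width: 0.293
t 25.65 pos [0.5196 0.1832 0.1263] q [ 0.7618  0.6478 -0.0002 -0.0007] F [-4.8038  0.3147 11.0233] T [ 0.2064  1.567  -0.0017] w 0.293
```

```bash
python3 -m crank '[[-1,[0,0.006,-0.0015],[0,0,0]],[-1,[0,0.006,0],[0,0,0]],[-1,[0,0.006,0],[0,0,0]],[-1,[0,0.006,0],[0,0,0]],[-1,[0,0.006,0],[0,0,0]]]';python3 -c "from h import *;o=state()"
```

```text
clock: 26.15
position: [0.5217, 0.1829, 0.1264]
ee_rot: [0.762, 0.648, -0.0, -0.001]
ft_force: [-6.9, -0.1, 11.6]
grip_width: 0.294
t 26.15 pos [0.5217 0.1829 0.1264] q [ 0.7618  0.6478 -0.0005 -0.0009] F [-6.8833 -0.0577 11.5553] T [ 0.2152  1.7201 -0.0009] w 0.294
```

```bash
python3 -m crank '[[-1,[0,0.003,-0.0015],[0,0,0]],[-1,[0,0.005,-0.001],[0,0,0]],[-1,[0,0.005,0],[0,0,0]],[-1,[0,0.005,0],[0,0,0]],[-1,[0,0.005,0],[0,0,0]]]';python3 -c "from h import *;o=state()"
```

```text
clock: 26.65
position: [0.5237, 0.1825, 0.1264]
ee_rot: [0.762, 0.648, -0.0, -0.001]
ft_force: [-3.7, 0.1, 8.5]
grip_width: 0.293
t 26.65 pos [0.5237 0.1825 0.1264] q [ 0.7618  0.6478 -0.0003 -0.0007] F [-3.747   0.0576  8.5301] T [ 0.2109  1.1864 -0.0163] w 0.293
```

```bash
python3 -m crank '[[-1,[0,0.006,-0.001],[0,0,0]],[-1,[0,0.006,0],[0,0,0]],[-1,[0,0.006,0],[0,0,0]],[-1,[0,0.006,0],[0,0,0]],[-1,[0,0.006,0],[0,0,0]]]';python3 -c "from h import *;o=state()"
```

```text
clock: 27.15
position: [0.5264, 0.182, 0.1265]
ee_rot: [0.762, 0.648, -0.0, -0.0]
ft_force: [-2.4, 0.5, 7.9]
grip_width: 0.294
t 27.15 pos [0.5264 0.182  0.1265] q [ 0.7619  0.6477 -0.0001 -0.0005] F [-2.4321  0.4828  7.8569] T [ 0.1782  0.7037 -0.042 ] w 0.294
```

```bash
python3 -m crank '[[-1,[0,0.006,0],[0,0,0]],[-1,[0,0.006,0],[0,0,0]],[-1,[0,0.006,0],[0,0,0]],[-1,[0,0.006,0],[0,0,0]],[-1,[0,0.006,0],[0,0,0]]]';python3 -c "from h import *;o=state()"
```

```text
clock: 27.65
position: [0.529, 0.1816, 0.1266]
ee_rot: [0.762, 0.648, 0.0, -0.0]
ft_force: [-1.2, 0.8, 6.6]
grip_width: 0.296
t 27.65 pos [0.529  0.1816 0.1266] q [ 0.7619  0.6477  0.0003 -0.0003] F [-1.1914  0.7524  6.5842] T [ 0.2238  0.3322 -0.047 ] w 0.296
```

```bash
python3 -m crank '[[-1,[0,0.006,0],[0,0,0]],[-1,[0,0.006,0],[0,0,0]],[-1,[0,0.006,0],[0,0,0]],[-1,[0,0.006,0],[0,0,0]],[-1,[0,0.006,0],[0,0,0]]]';python3 -c "from h import *;o=state()"
```

```text
clock: 28.15
position: [0.5316, 0.1812, 0.1267]
ee_rot: [0.762, 0.648, 0.0, -0.0]
ft_force: [0.4, 0.1, 6.9]
grip_width: 0.295
t 28.15 pos [0.5316 0.1812 0.1267] q [ 0.7619  0.6477  0.0004 -0.0001] F [0.3707 0.0518 6.9109] T [0.1506 0.164  0.0014] w 0.295
```

```bash
python3 -m crank '[[-1,[0,0.007,0],[0,0,0]],[-1,[0,0.007,0],[0,0,0]],[-1,[0,0.007,0],[0,0,0]],[-1,[0,0.007,0],[0,0,0]],[-1,[0,0.007,0],[0,0,0]]]';python3 -c "from h import *;o=state()"
```

```text
clock: 28.65
position: [0.5344, 0.1807, 0.1267]
ee_rot: [0.762, 0.648, 0.0, -0.0]
ft_force: [-0.2, 1.2, 7.5]
grip_width: 0.293
t 28.65 pos [0.5344 0.1807 0.1267] q [ 0.7619  0.6477  0.0004 -0.0001] F [-0.2493  1.1644  7.4624] T [0.1564 0.1849 0.0276] w 0.293
```

```bash
python3 -m crank '[[-1,[0,0.007,-0.0005],[0,0,0]],[-1,[0,0.007,0],[0,0,0]],[-1,[0,0.007,0],[0,0,0]],[-1,[0,0.007,0],[0,0,0]],[-1,[0,0.007,0],[0,0,0]]]';python3 -c "from h import *;o=state()"
```

```text
clock: 29.15
position: [0.5372, 0.1803, 0.1268]
ee_rot: [0.762, 0.648, 0.001, -0.0]
ft_force: [-0.7, 1.1, 6.7]
grip_width: 0.293
t 29.15 pos [0.5372 0.1803 0.1268] q [ 0.7619  0.6477  0.0005 -0.0001] F [-0.7425  1.1095  6.7355] T [ 0.1118  0.1424 -0.0069] w 0.293
```

```bash
python3 -m crank '[[-1,[0,0.007,-0.0005],[0,0,0]],[-1,[0,0.007,0],[0,0,0]],[-1,[0,0.007,0],[0,0,0]],[-1,[0,0.007,0],[0,0,0]],[-1,[0,0.007,0],[0,0,0]]]';python3 -c "from h import *;o=state()"
```

```text
clock: 29.65
position: [0.54, 0.1798, 0.1268]
ee_rot: [0.762, 0.648, 0.001, -0.0]
ft_force: [-0.8, 0.5, 7.1]
grip_width: 0.297
t 29.65 pos [0.54   0.1798 0.1268] q [ 0.7619  0.6477  0.0005 -0.0001] F [-0.7955  0.515   7.0797] T [0.2529 0.1633 0.047 ] w 0.297
```

```bash
python3 -m crank '[[-1,[0,0.005,-0.001],[0,0,0]],[-1,[0,0.005,0],[0,0,0]],[-1,[0,0.005,0],[0,0,0]],[-1,[0,0.005,0],[0,0,0]],[-1,[0,0.005,0],[0,0,0]]]';python3 -c "from h import *;o=state()"
```

```text
clock: 30.15
position: [0.542, 0.1795, 0.1269]
ee_rot: [0.762, 0.648, 0.001, -0.0]
ft_force: [-0.9, 1.1, 7.4]
grip_width: 0.296
t 30.15 pos [0.542  0.1795 0.1269] q [ 0.7619  0.6477  0.0005 -0.0001] F [-0.9485  1.0998  7.363 ] T [ 0.1964  0.1633 -0.0167] w 0.296
```

```bash
python3 -m crank '[[-1,[0,0.006,-0.0005],[0,0,0]],[-1,[0,0.006,0],[0,0,0]],[-1,[0,0.005,0],[0,0,0]],[-1,[0,0.005,0],[0,0,0]],[-1,[0,0.005,0],[0,0,0]]]';python3 -c "from h import *;o=state()"
```

```text
clock: 30.65
position: [0.5439, 0.1792, 0.1269]
ee_rot: [0.762, 0.648, 0.0, -0.0]
ft_force: [-1.7, 0.7, 8.2]
grip_width: 0.296
t 30.65 pos [0.5439 0.1792 0.1269] q [ 0.7619  0.6477  0.0004 -0.0003] F [-1.7035  0.7305  8.2394] T [ 0.2493  0.6334 -0.0384] w 0.296
```

```bash
python3 -m crank '[[-1,[0,0.005,-0.0015],[0,0,0]],[-1,[0,0.005,0],[0,0,0]],[-1,[0,0.005,0],[0,0,0]],[-1,[0,0.005,0],[0,0,0]],[-1,[0,0.005,0],[0,0,0]]]';python3 -c "from h import *;o=state()"
```

```text
clock: 31.15
position: [0.5451, 0.1792, 0.127]
ee_rot: [0.762, 0.648, -0.0, -0.001]
ft_force: [-4.6, 0.4, 10.6]
grip_width: 0.294
t 31.15 pos [0.5451 0.1792 0.127 ] q [ 0.7618  0.6478 -0.0003 -0.0008] F [-4.622   0.3701 10.6499] T [0.3434 1.3383 0.0539] w 0.294
```

```bash
python3 -m crank '[[-1,[0,0.005,-0.0015],[0,0,0]],[-1,[0,0.005,0],[0,0,0]],[-1,[0,0.005,-0.001],[0,0,0]],[-1,[0,0.005,0],[0,0,0]],[-1,[0,0.005,0],[0,0,0]]]';python3 -c "from h import *;o=state()"
```

```text
clock: 31.65
position: [0.5471, 0.1788, 0.1271]
ee_rot: [0.762, 0.648, -0.0, -0.001]
ft_force: [-4.5, 0.7, 8.4]
grip_width: 0.293
t 31.65 pos [0.5471 0.1788 0.1271] q [ 0.7618  0.6478 -0.0003 -0.0008] F [-4.5125  0.7229  8.4086] T [ 0.3219  1.1832 -0.0034] w 0.293
```

```bash
python3 -m crank '[[-1,[0,0.005,-0.001],[0,0,0]],[-1,[0,0.005,0],[0,0,0]],[-1,[0,0.006,0],[0,0,0]],[-1,[0,0.006,0],[0,0,0]],[-1,[0,0.006,0],[0,0,0]]]';python3 -c "from h import *;o=state()"
```

```text
clock: 32.15
position: [0.5496, 0.1784, 0.1271]
ee_rot: [0.762, 0.648, -0.0, -0.001]
ft_force: [-1.9, 0.0, 6.9]
grip_width: 0.297
t 32.15 pos [0.5496 0.1784 0.1271] q [ 0.7618  0.6478 -0.     -0.0006] F [-1.9454  0.023   6.9342] T [ 0.2641  0.7441 -0.0708] w 0.297
```

```bash
python3 -m crank '[[-1,[0,0.006,0],[0,0,0]],[-1,[0,0.006,0],[0,0,0]],[-1,[0,0.006,0],[0,0,0]],[-1,[0,0.006,0],[0,0,0]],[-1,[0,0.006,0],[0,0,0]]]';python3 -c "from h import *;o=state()"
```

```text
clock: 32.65
position: [0.5523, 0.1779, 0.1273]
ee_rot: [0.762, 0.648, 0.0, -0.0]
ft_force: [-1.0, 1.8, 7.3]
grip_width: 0.296
t 32.65 pos [0.5523 0.1779 0.1273] q [ 0.7618  0.6478  0.0003 -0.0003] F [-0.9692  1.7616  7.3222] T [0.287  0.4266 0.0221] w 0.296
```

```bash
python3 -m crank '[[-1,[0,0.006,0],[0,0,0]],[-1,[0,0.006,0],[0,0,0]],[-1,[0,0.006,0],[0,0,0]],[-1,[0,0.006,0],[0,0,0]],[-1,[0,0.006,0],[0,0,0]]]';python3 -c "from h import *;o=state()"
```

```text
clock: 33.15
position: [0.5549, 0.1775, 0.1272]
ee_rot: [0.762, 0.648, 0.0, -0.0]
ft_force: [-0.5, 1.4, 6.9]
grip_width: 0.293
t 33.15 pos [0.5549 0.1775 0.1272] q [ 0.7619  0.6477  0.0004 -0.0002] F [-0.4923  1.3824  6.8609] T [ 0.2386  0.2029 -0.0331] w 0.293
```

```bash
python3 -m crank '[[-1,[0,0.006,0],[0,0,0]],[-1,[0,0.006,0],[0,0,0]],[-1,[0,0.006,0],[0,0,0]],[-1,[0,0.006,0],[0,0,0]],[-1,[0,0.006,0],[0,0,0]]]';python3 -c "from h import *;o=state()"
```

```text
clock: 33.65
position: [0.5573, 0.1771, 0.1273]
ee_rot: [0.762, 0.648, 0.001, -0.0]
ft_force: [-1.3, 0.8, 6.7]
grip_width: 0.292
t 33.65 pos [0.5573 0.1771 0.1273] q [ 0.7619  0.6477  0.0005 -0.0001] F [-1.2681  0.7989  6.6779] T [0.2807 0.1886 0.0017] w 0.292
```

```bash
python3 -m crank '[[-1,[0,0.007,0],[0,0,0]],[-1,[0,0.007,0],[0,0,0]],[-1,[0,0.007,0],[0,0,0]],[-1,[0,0.007,0],[0,0,0]],[-1,[0,0.007,0],[0,0,0]]]';python3 -c "from h import *;o=state()"
```

```text
clock: 34.15
position: [0.5602, 0.1766, 0.1274]
ee_rot: [0.762, 0.648, 0.001, -0.0]
ft_force: [-0.6, 2.0, 6.5]
grip_width: 0.289
t 34.15 pos [0.5602 0.1766 0.1274] q [ 0.7619  0.6477  0.0006 -0.0001] F [-0.6004  1.973   6.5074] T [ 0.2457  0.1262 -0.0612] w 0.289
```

```bash
python3 -m crank '[[-1,[0,0.007,-0.0005],[0,0,0]],[-1,[0,0.007,0],[0,0,0]],[-1,[0,0.007,0],[0,0,0]],[-1,[0,0.007,0],[0,0,0]],[-1,[0,0.007,0],[0,0,0]]]';python3 -c "from h import *;o=state()"
```

```text
clock: 34.65
position: [0.5629, 0.1762, 0.1275]
ee_rot: [0.762, 0.648, 0.001, -0.0]
ft_force: [-0.6, 0.8, 6.8]
grip_width: 0.292
t 34.65 pos [0.5629 0.1762 0.1275] q [ 0.7619  0.6477  0.0006 -0.0001] F [-0.6135  0.8162  6.8014] T [0.2003 0.162  0.0278] w 0.292
```

```bash
python3 -m crank '[[-1,[0,0.006,-0.001],[0,0,0]],[-1,[0,0.006,0],[0,0,0]],[-1,[0,0.006,0],[0,0,0]],[-1,[0,0.006,0],[0,0,0]],[-1,[0,0.006,0],[0,0,0]]]';python3 -c "from h import *;o=state()"
```

```text
clock: 35.15
position: [0.5653, 0.1759, 0.1275]
ee_rot: [0.762, 0.648, 0.001, -0.0]
ft_force: [-1.4, 0.7, 7.0]
grip_width: 0.293
t 35.15 pos [0.5653 0.1759 0.1275] q [ 0.7619  0.6477  0.0006 -0.0001] F [-1.3718  0.6545  6.9603] T [ 0.2866  0.1277 -0.0164] w 0.293
```

```bash
python3 -m crank '[[-1,[0,0.006,-0.0005],[0,0,0]],[-1,[0,0.006,0],[0,0,0]],[-1,[0,0.005,0],[0,0,0]],[-1,[0,0.005,0],[0,0,0]],[-1,[0,0.005,0],[0,0,0]]]';python3 -c "from h import *;o=state()"
```

```text
clock: 35.65
position: [0.5674, 0.1755, 0.1276]
ee_rot: [0.762, 0.648, 0.001, -0.0]
ft_force: [-0.5, 0.6, 7.1]
grip_width: 0.296
t 35.65 pos [0.5674 0.1755 0.1276] q [ 0.7619  0.6477  0.0006 -0.0001] F [-0.5332  0.623   7.1432] T [ 0.2808  0.1434 -0.0461] w 0.296
```

```bash
python3 -m crank '[[-1,[0,0.005,-0.0015],[0,0,0]],[-1,[0,0.005,0],[0,0,0]],[-1,[0,0.005,0],[0,0,0]],[-1,[0,0.005,0],[0,0,0]],[-1,[0,0.005,0],[0,0,0]]]';python3 -c "from h import *;o=state()"
```

```text
clock: 36.15
position: [0.5687, 0.1754, 0.1276]
ee_rot: [0.762, 0.648, 0.0, -0.001]
ft_force: [-5.8, 1.5, 10.1]
grip_width: 0.294
t 36.15 pos [0.5687 0.1754 0.1276] q [ 0.7618  0.6478  0.     -0.0007] F [-5.7853  1.5326 10.1252] T [ 0.3563  1.1873 -0.0468] w 0.294
```

```bash
python3 -m crank '[[-1,[0,0.005,-0.0015],[0,0,0]],[-1,[0,0.005,0],[0,0,0]],[-1,[0,0.005,-0.001],[0,0,0]],[-1,[0,0.005,0],[0,0,0]],[-1,[0,0.005,0],[0,0,0]]]';python3 -c "from h import *;o=state()"
```

```text
clock: 36.65
position: [0.5704, 0.1751, 0.1277]
ee_rot: [0.762, 0.648, -0.0, -0.001]
ft_force: [-6.4, 1.7, 8.8]
grip_width: 0.298
t 36.65 pos [0.5704 0.1751 0.1277] q [ 0.7618  0.6478 -0.0002 -0.0008] F [-6.3775  1.6839  8.8001] T [ 0.3763  1.1248 -0.0781] w 0.298
```

```bash
python3 -m crank '[[-1,[0,0.005,-0.001],[0,0,0]],[-1,[0,0.005,0],[0,0,0]],[-1,[0,0.006,0],[0,0,0]],[-1,[0,0.006,0],[0,0,0]],[-1,[0,0.006,0],[0,0,0]]]';python3 -c "from h import *;o=state()"
```

```text
clock: 37.15
position: [0.5729, 0.1747, 0.1277]
ee_rot: [0.762, 0.648, 0.0, -0.001]
ft_force: [-3.5, 0.8, 7.7]
grip_width: 0.29
t 37.15 pos [0.5729 0.1747 0.1277] q [ 0.7618  0.6478  0.     -0.0006] F [-3.5482  0.7691  7.6619] T [ 0.32    0.7686 -0.0289] w 0.29
```

```bash
python3 -m crank '[[-1,[0,0.006,0],[0,0,0]],[-1,[0,0.006,0],[0,0,0]],[-1,[0,0.006,0],[0,0,0]],[-1,[0,0.006,0],[0,0,0]],[-1,[0,0.006,0],[0,0,0]]]';python3 -c "from h import *;o=state()"
```

```text
clock: 37.65
position: [0.5756, 0.1743, 0.1278]
ee_rot: [0.762, 0.648, 0.0, -0.0]
ft_force: [-1.4, 1.4, 7.5]
grip_width: 0.295
t 37.65 pos [0.5756 0.1743 0.1278] q [ 0.7618  0.6478  0.0003 -0.0004] F [-1.4499  1.3865  7.5081] T [0.3029 0.4803 0.0003] w 0.295
```

```bash
python3 -m crank '[[-1,[0,0.006,0],[0,0,0]],[-1,[0,0.006,0],[0,0,0]],[-1,[0,0.006,0],[0,0,0]],[-1,[0,0.006,0],[0,0,0]],[-1,[0,0.006,0],[0,0,0]]]';python3 -c "from h import *;o=state()"
```

```text
clock: 38.15
position: [0.5782, 0.1738, 0.1278]
ee_rot: [0.762, 0.648, 0.0, -0.0]
ft_force: [-0.2, 1.5, 6.1]
grip_width: 0.29
t 38.15 pos [0.5782 0.1738 0.1278] q [ 0.7618  0.6478  0.0005 -0.0002] F [-0.2261  1.4898  6.0986] T [ 0.3491  0.1812 -0.0586] w 0.29
```

```bash
python3 -m crank '[[-1,[0,0.007,0],[0,0,0]],[-1,[0,0.007,0],[0,0,0]],[-1,[0,0.007,0],[0,0,0]],[-1,[0,0.007,0],[0,0,0]],[-1,[0,0.007,0],[0,0,0]]]';python3 -c "from h import *;o=state()"
```

```text
clock: 38.65
position: [0.581, 0.1733, 0.1279]
ee_rot: [0.762, 0.648, 0.001, -0.0]
ft_force: [-0.5, 0.2, 7.1]
grip_width: 0.294
t 38.65 pos [0.581  0.1733 0.1279] q [ 0.7619  0.6477  0.0006 -0.0002] F [-0.5091  0.2066  7.0797] T [ 0.3387  0.1544 -0.0545] w 0.294
```

```bash
python3 -m crank '[[-1,[0,0.007,0],[0,0,0]],[-1,[0,0.007,0],[0,0,0]],[-1,[0,0.007,0],[0,0,0]],[-1,[0,0.007,0],[0,0,0]],[-1,[0,0.007,0],[0,0,0]]]';python3 -c "from h import *;o=state()"
```

```text
clock: 39.15
position: [0.5838, 0.1729, 0.128]
ee_rot: [0.762, 0.648, 0.001, -0.0]
ft_force: [-0.0, 1.3, 7.3]
grip_width: 0.292
t 39.15 pos [0.5838 0.1729 0.128 ] q [ 0.7618  0.6478  0.0007 -0.0001] F [-0.0471  1.3295  7.3197] T [ 0.4081  0.1466 -0.02  ] w 0.292
```

```bash
python3 -m crank '[[-1,[0,0.007,-0.0005],[0,0,0]],[-1,[0,0.007,0],[0,0,0]],[-1,[0,0.007,0],[0,0,0]],[-1,[0,0.007,0],[0,0,0]],[-1,[0,0.007,0],[0,0,0]]]';python3 -c "from h import *;o=state()"
```

```text
clock: 39.65
position: [0.5866, 0.1725, 0.1281]
ee_rot: [0.762, 0.648, 0.001, -0.0]
ft_force: [-0.2, 0.6, 6.8]
grip_width: 0.291
t 39.65 pos [0.5866 0.1725 0.1281] q [ 0.7619  0.6477  0.0007 -0.0001] F [-0.2369  0.5747  6.7524] T [0.3791 0.1689 0.0563] w 0.291
```

```bash
python3 -m crank '[[-1,[0,0.007,-0.0005],[0,0,0]],[-1,[0,0.007,0],[0,0,0]],[-1,[0,0.007,0],[0,0,0]],[-1,[0,0.007,0],[0,0,0]],[-1,[0,0.007,0],[0,0,0]]]';python3 -c "from h import *;o=state()"
```

```text
clock: 40.15
position: [0.5894, 0.172, 0.1281]
ee_rot: [0.762, 0.648, 0.001, -0.0]
ft_force: [-0.6, 2.4, 7.2]
grip_width: 0.293
t 40.15 pos [0.5894 0.172  0.1281] q [ 0.7619  0.6477  0.0007 -0.0001] F [-0.6469  2.3718  7.2151] T [0.3503 0.0922 0.0033] w 0.293
```

```bash
python3 -m crank '[[-1,[0,0.007,-0.0005],[0,0,0]],[-1,[0,0.007,0],[0,0,0]],[-1,[0,0.007,0],[0,0,0]],[-1,[0,0.007,0],[0,0,0]],[-1,[0,0.007,0],[0,0,0]]]';python3 -c "from h import *;o=state()"
```

```text
clock: 40.65
position: [0.5922, 0.1716, 0.1281]
ee_rot: [0.762, 0.648, 0.001, -0.0]
ft_force: [-1.0, 1.4, 7.3]
grip_width: 0.294
t 40.65 pos [0.5922 0.1716 0.1281] q [ 0.7619  0.6477  0.0007 -0.0001] F [-1.0071  1.3859  7.2573] T [0.3715 0.0918 0.0647] w 0.294
```

```bash
python3 -m crank '[[-1,[0,0.007,0],[0,0,0]],[-1,[0,0.007,0],[0,0,0]],[-1,[0,0.007,0],[0,0,0]],[-1,[0,0,0],[0,0,0]],[-1,[0,0,0],[0,0,0]]]';python3 -c "from h import *;o=state()"
```

```text
clock: 41.15
position: [0.5939, 0.1713, 0.1282]
ee_rot: [0.762, 0.648, 0.001, -0.0]
ft_force: [-0.5, 0.7, 7.5]
grip_width: 0.287
t 41.15 pos [0.5939 0.1713 0.1282] q [ 0.7619  0.6477  0.0009 -0.    ] F [-0.5488  0.7147  7.4725] T [ 0.3016  0.062  -0.0111] w 0.287
```

```bash
python3 -m crank '[[-1,[0,0,-0.06],[0,0,0]],[-1,[0,0,-0.15],[0,0,0]],[-1,[0,0,-0.25],[0,0,0]],[-1,[0,0,-0.25],[0,0,0]],[-1,[0,0,-0.06],[0,0,0]]]'
python3 - <<'E'
from h import *
o=state(); im=manip.camera("scene"); cv2.imwrite("pics/k.png",cv2.resize(im[130:280,290:440],None,fx=4,fy=4,interpolation=cv2.INTER_CUBIC)); 
cv2.imwrite("pics/k2.png",manip.camera("wrist"))
o=state()
d=np.array([.506,-.1573,.189])-o["position"]; n=10; q=R.from_quat(o["ee_rot"])
for k in range(n):
    r=min(k,5); print(k,(q*R.from_rotvec([0,0,-np.radians(34.4/5*r)])).inv().apply(d/n)/.08)
E
```

```text
clock: 41.65
position: [0.5943, 0.1706, 0.1915]
ee_rot: [0.762, 0.647, 0.001, 0.0]
ft_force: [-0.4, -0.2, -3.7]
grip_width: 0.293
t 41.65 pos [0.5943 0.1706 0.1915] q [0.7621 0.6475 0.0013 0.0004] F [-0.4058 -0.1569 -3.7358] T [ 0.0145 -0.0499  0.0161] w 0.293
t 41.75 pos [0.5936 0.1706 0.1897] q [0.762  0.6476 0.0005 0.0001] F [-0.115  0.742 -3.094] T [-0.0228  0.0089 -0.0097] w 0.292
0 [-0.4222 -0.042   0.0006]
1 [-0.4142 -0.0923  0.0006]
2 [-0.4001 -0.1412  0.0006]
3 [-0.3803 -0.1881  0.0006]
4 [-0.3551 -0.2323  0.0006]
5 [-0.3247 -0.2732  0.0006]
6 [-0.3247 -0.2732  0.0006]
7 [-0.3247 -0.2732  0.0006]
8 [-0.3247 -0.2732  0.0006]
9 [-0.3247 -0.2732  0.0006]
```

View pics/k.png

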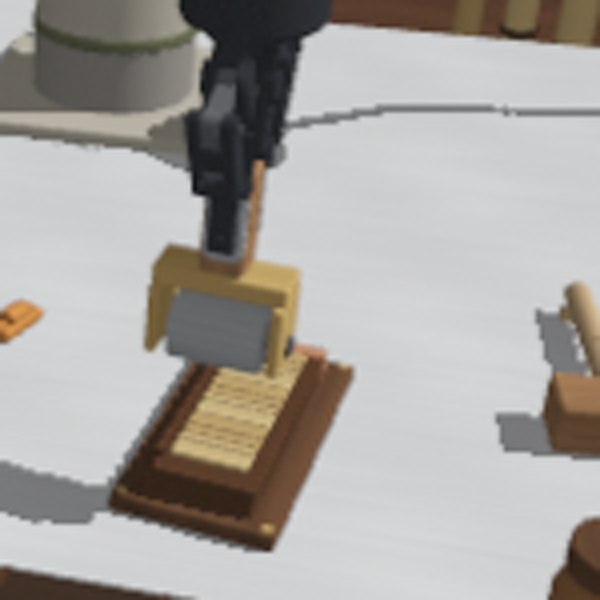

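View pics/k2.png

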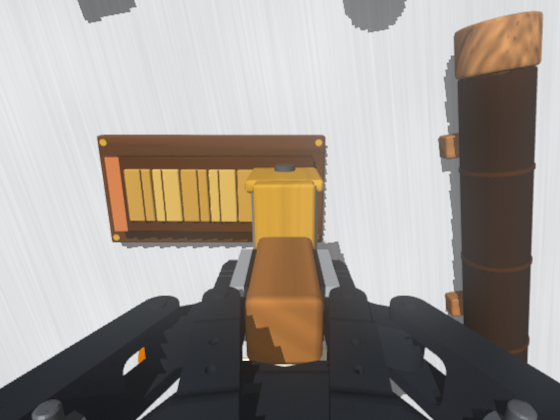

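The roller sits in the grip at the same pixels as before rolling (yoke cols 247–322, row ~168), no slip; slats lie flush. Carrying it back.

```bash
python3 -m crank '[[-1,[-0.42,-0.042,0],[0,0,-0.153]],[-1,[-0.414,-0.092,0],[0,0,-0.153]],[-1,[-0.4,-0.141,0],[0,0,-0.153]],[-1,[-0.38,-0.188,0],[0,0,-0.153]],[-1,[-0.355,-0.232,0],[0,0,-0.153]]]'
python3 -m crank '[[-1,[-0.325,-0.273,0],[0,0,0]],[-1,[-0.325,-0.273,0],[0,0,0]],[-1,[-0.325,-0.273,0],[0,0,0]],[-1,[-0.325,-0.273,0],[0,0,0]],[-1,[-0.325,-0.273,0],[0,0,0]]]'
python3 -m crank '[[-1,[0,0,0],[0,0,0]],[-1,[0,0,0],[0,0,0]],[-1,[0,0,0],[0,0,0]],[-1,[0,0,0],[0,0,0]],[-1,[0,0,0],[0,0,0]]]'
python3 - <<'E'
from h import *
o=state(); cv2.imwrite("pics/l.png",manip.camera("wrist"))
print(shift(o,np.array([.506,-.1573,.1096])-o["position"]))
q0=R.from_quat([.5362,.8441,.0001,.0001]);print((R.from_quat(o["ee_rot"]).inv()*q0).as_rotvec()/(np.pi/4))
a=cv2.imread("pics/g.png");b=cv2.imread("pics/l.png");print(cv2.phaseCorrelate(*[cv2.cvtColor(x[100:270,50:240],cv2.COLOR_BGR2GRAY).astype(float) for x in(a,b)]))
E
```

```text
clock: 42.25
position: [0.5485, 0.0056, 0.1878]
ee_rot: [0.534, 0.845, -0.001, -0.001]
ft_force: [-0.0, -0.7, -3.1]
grip_width: 0.296
clock: 42.75
position: [0.5049, -0.1582, 0.188]
ee_rot: [0.536, 0.844, -0.0, -0.001]
ft_force: [0.4, -0.2, -3.2]
grip_width: 0.29
clock: 43.25
position: [0.5064, -0.1562, 0.1889]
ee_rot: [0.536, 0.845, -0.0, -0.0]
ft_force: [0.3, 0.1, -3.3]
grip_width: 0.298
t 43.25 pos [ 0.5064 -0.1562  0.1889] q [ 0.5355  0.8445 -0.     -0.0002] F [ 0.2825  0.0733 -3.2874] T [-0.0006  0.0093 -0.0075] w 0.298
[-0.0104 -0.0097  0.9914]
[-0.0007 -0.0005  0.002 ]
((-0.8465076417444948, 0.2171208828890343), 0.8890727272798397)
```

View pics/l.png

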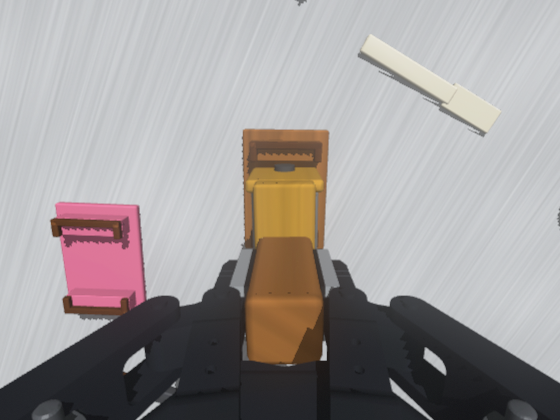

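```bash
python3 -m crank '[[-1,[-0.01,-0.01,0.15],[0,0,0]],[-1,[0,0,0.3],[0,0,0]],[-1,[0,0,0.3],[0,0,0]],[-1,[0,0,0.1],[0,0,0]],[-1,[0,0,0.02],[0,0,0]]]'
python3 -m crank '[[-1,[0,0,0.02],[0,0,0]],[-1,[0,0,0.02],[0,0,0]],[-1,[0,0,0.01],[0,0,0]],[-1,[0,0,0.01],[0,0,0]],[-1,[0,0,0],[0,0,0]]]'
python3 - <<'E'
from h import *
o=state(); cv2.imwrite("pics/m.png",manip.camera("wrist"))
print(shift(o,np.array([.506,-.1573,.1096])-o["position"]))
E
```

```text
clock: 43.8
position: [0.5051, -0.1581, 0.1184]
ee_rot: [0.536, 0.844, -0.001, -0.001]
ft_force: [0.5, -0.2, -2.7]
grip_width: 0.295
clock: 44.3
position: [0.5059, -0.1582, 0.115]
ee_rot: [0.536, 0.844, 0.0, 0.0]
ft_force: [-0.0, 0.6, -4.2]
grip_width: 0.294
t 44.3 pos [ 0.5059 -0.1582  0.115 ] q [0.5362 0.8441 0.0002 0.0001] F [-0.0229  0.6267 -4.2352] T [-0.0489  0.0375  0.0148] w 0.294
[0.01   0.0055 0.067 ]
```

View pics/m.png

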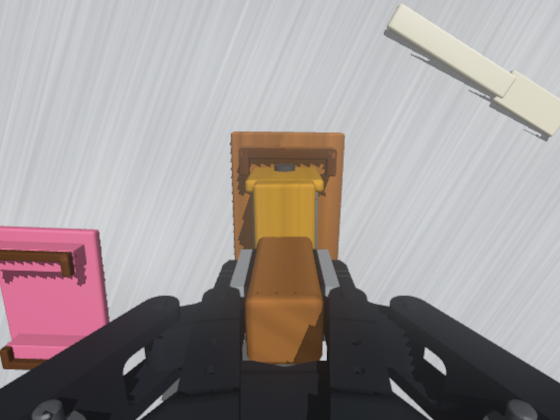

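```bash
python3 -m crank '[[-1,[0.01,0.005,0.01],[0,0,0]],[-1,[0,0,0.01],[0,0,0]],[-1,[0,0,0.01],[0,0,0]],[-1,[0,0,0.01],[0,0,0]],[-1,[0,0,0.005],[0,0,0]]]'
python3 -c "from h import *;state()"
```

```text
clock: 44.85
position: [0.5058, -0.1573, 0.111]
ee_rot: [0.536, 0.844, -0.0, -0.0]
ft_force: [-0.1, -0.2, -3.1]
grip_width: 0.294
t 44.85 pos [ 0.5058 -0.1573  0.111 ] q [ 0.5362  0.8441 -0.     -0.0001] F [-0.1391 -0.1919 -3.0624] T [ 0.0292 -0.0277  0.0228] w 0.294
```

```bash
python3 -m crank '[[-1,[0,0,0.004],[0,0,0]],[-1,[0,0,0.004],[0,0,0]],[-1,[0,0,0.004],[0,0,0]],[-1,[0,0,0],[0,0,0]],[-1,[0,0,0],[0,0,0]]]'
python3 -c "from h import *;state()"
```

```text
clock: 45.35
position: [0.5059, -0.1573, 0.1102]
ee_rot: [0.536, 0.844, 0.0, 0.0]
ft_force: [-0.1, -0.1, -3.4]
grip_width: 0.291
t 45.35 pos [ 0.5059 -0.1573  0.1102] q [0.5362 0.8441 0.     0.    ] F [-0.1461 -0.1344 -3.3784] T [0.0191 0.0018 0.0136] w 0.291
```

```bash
python3 -m crank '[[-1,[0,0,0.003],[0,0,0]],[-1,[0,0,0.003],[0,0,0]],[-1,[0,0,0.003],[0,0,0]],[-1,[0,0,0],[0,0,0]],[-1,[0,0,0],[0,0,0]]]'
python3 -c "from h import *;state()"
```

```text
clock: 45.85
position: [0.5059, -0.1573, 0.1097]
ee_rot: [0.536, 0.844, 0.0, 0.0]
ft_force: [0.2, 0.1, 1.3]
grip_width: 0.294
t 45.85 pos [ 0.5059 -0.1573  0.1097] q [0.5362 0.8441 0.0001 0.    ] F [0.2022 0.1241 1.281 ] T [ 0.0846  0.4209 -0.022 ] w 0.294
```

```bash
python3 -m crank '[[-1,[0,0,0.002],[0,0,0]],[-1,[0,0,0.002],[0,0,0]],[-1,[0,0,0],[0,0,0]],[-1,[0,0,0],[0,0,0]],[-1,[0,0,0],[0,0,0]]]'
python3 -c "from h import *;state()"
```

```text
clock: 46.35
position: [0.506, -0.1573, 0.1096]
ee_rot: [0.536, 0.844, 0.0, 0.0]
ft_force: [-3.2, 2.6, 6.1]
grip_width: 0.292
t 46.35 pos [ 0.506  -0.1573  0.1096] q [0.5362 0.8441 0.0002 0.    ] F [-3.1978  2.6113  6.1313] T [0.2304 0.9732 0.0116] w 0.292
```

```bash
python3 -m crank '[[-1,[0,0,-0.002],[0,0,0]],[-1,[0,0,0],[0,0,0]],[-0.3,[0,0,0],[0,0,0]],[-0.1,[0,0,0],[0,0,0]],[0.2,[0,0,0],[0,0,0]]]' 20
python3 -m crank '[[1,[0,0,0],[0,0,0]],[1,[0,0,0],[0,0,0]],[1,[0,0,0],[0,0,0]],[1,[0,0,0],[0,0,0]],[1,[0,0,0],[0,0,0]]]'
python3 - <<'E'
from h import *
o=state(); cv2.imwrite("pics/n.png",manip.camera("wrist"))
E
```

```text
clock: 46.85
position: [0.5059, -0.1574, 0.1092]
ee_rot: [0.536, 0.844, 0.0, 0.0]
ft_force: [-0.1, -0.4, -0.1]
grip_width: 0.593
clock: 47.35
position: [0.5058, -0.1573, 0.1093]
ee_rot: [0.536, 0.844, 0.0, -0.0]
ft_force: [0.0, 0.7, -0.8]
grip_width: 1.0
t 47.35 pos [ 0.5058 -0.1573  0.1093] q [ 0.5362  0.8441  0.     -0.    ] F [ 0.0176  0.747  -0.8222] T [0.0045 0.0098 0.056 ] w 1.0
```

View pics/n.png

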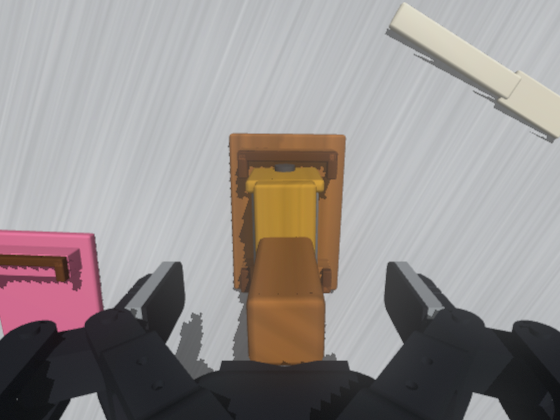

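Released; the roller stands upright in the stand, in the same place as at the start. Retreating straight up.

```bash
python3 -m crank '[[1,[0,0,-0.2],[0,0,0]],[1,[0,0,-0.5],[0,0,0]],[1,[0,0,-0.5],[0,0,0]],[1,[0,0,-0.5],[0,0,0]],[1,[0,0,-0.4],[0,0,0]]]'
python3 -m crank '[[1,[0.6,0,0],[0,0,0]],[1,[0.6,0,0],[0,0,0]],[1,[0.4,0,0],[0,0,0]],[1,[0,0,0],[0,0,0]],[1,[0,0,0],[0,0,0]]]'
python3 - <<'E'
from h import *
o=state(); cv2.imwrite("pics/o.png",manip.camera("wrist"))
s=manip.camera("scene"); cv2.imwrite("pics/o1.png",cv2.resize(s[150:270,190:390],None,fx=4,fy=4,interpolation=cv2.INTER_CUBIC)); cv2.imwrite("pics/o2.png",manip.camera("top"))
E
```

```text
clock: 47.9
position: [0.506, -0.1575, 0.2798]
ee_rot: [0.536, 0.844, 0.001, 0.001]
ft_force: [0.4, 0.1, -0.6]
grip_width: 0.999
clock: 48.4
position: [0.4514, -0.0412, 0.2776]
ee_rot: [0.536, 0.844, 0.0, 0.0]
ft_force: [-0.1, 0.3, -0.5]
grip_width: 0.996
t 48.4 pos [ 0.4514 -0.0412  0.2776] q [0.5356 0.8444 0.0003 0.0002] F [-0.1308  0.3011 -0.4933] T [-0.0532  0.0237  0.0023] w 0.996
```

View pics/o1.png

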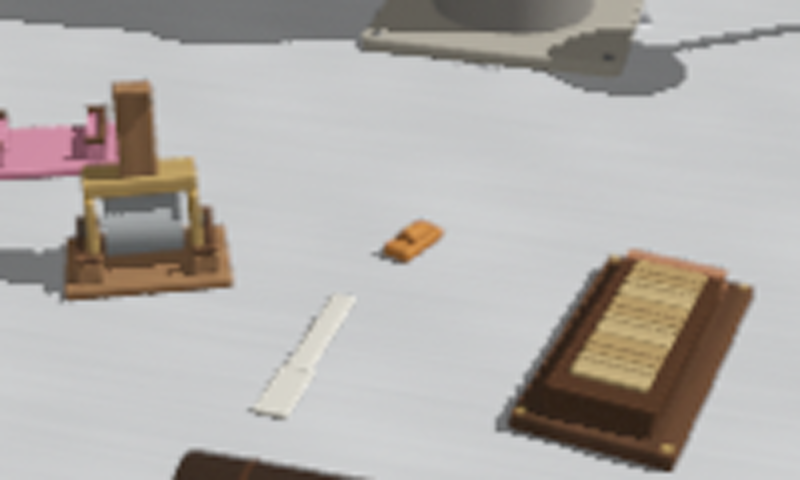

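View pics/o.png

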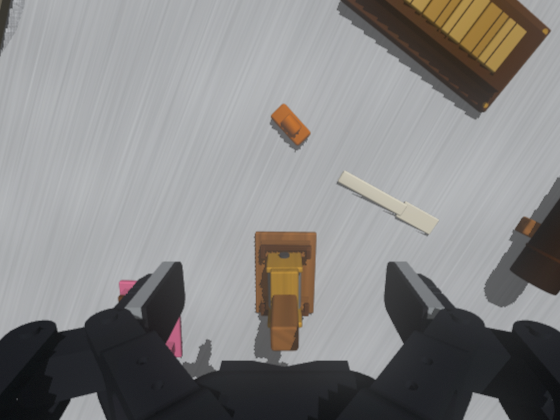

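View pics/o2.png

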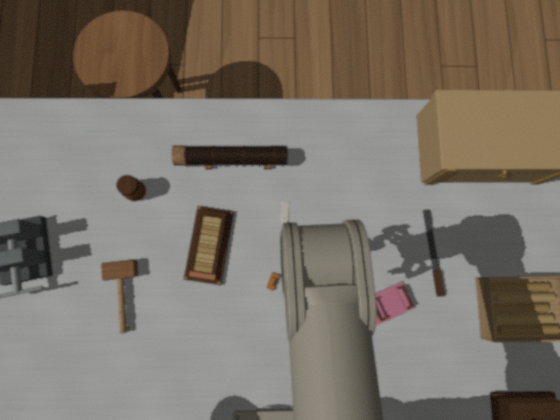

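```bash
python3 -c "
from workcell import manip
print(manip.hand_in())"
```

```text
the job is handed in; nothing more can be done
None
```

The job is done and handed in at 48.4 s on the robot's clock, inside the 72 s limit. No verdict was reported.

**Rolling:** I took the roller off its stand and felt for slat1, which touched with the tool at about z = 0.1276 m. I pressed it home, then rolled once along +x to about 4 mm past the centre of slat6. Vertical pressure held between 9.5 and 15 N. The highest reading, with the sideways push included, was about 16.6 N, as the drum started onto slat4. Forces were read only at the end of each half-second move, so a short peak in between could have gone unseen.

**Slats home:** The height of the roller under load rose in a straight line from 0.1251 to 0.1282 m, a slope of about 0.025 rad. Slat1 also stayed still under more than 10 N. Together these suggest all six slats are home, but that rests on the measured height (read to 0.1 mm) and force; no camera check was fine enough to confirm it.

**Roller and bench:** The roller went back on its stand at the same height and position as when I gripped it, lowered until it pressed with about 9.5 N, then released. The last pictures show it upright, with the visible loose items and the pink stand where they were. In the final top view the arm hides part of the bench.

**Disagreement:** The top and wrist cameras placed the tray about 4 mm apart in y. I used a point between them, about 2–3 mm from the top camera's and 1–2 mm from the wrist's. The drum is 6 mm longer than the slats are wide.

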